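# Clamp the grill scraper for sharpening

### The arm

A 6-joint arm with a two-finger parallel gripper is mounted at the origin on the work surface. World frame = base frame: x ahead of the robot, y to its left, z up, the work surface at z = 0. Lengths are in m, angles in rad, forces in N, time in s.
With the tool pointing down it reaches from about 0.35 to 0.775 m from the base axis. Payload 5.5 kg.
Tool frame: the origin (TCP) lies at the very end of the fingers, on their centre line; the grasp point (between the pads) lies 19 mm behind it; x points along the fingers, y is the direction in which the jaws open and shut, and the axes are right-handed (so a half turn about x gives the same grasp; the last joint's range is limited). The gripper opens to 85 mm and grips with 20 to 120 N. Pads are 22 mm wide; open, the fingers measure 114 mm over their backs; the gripper's body (76 mm by 85 mm) begins 54 mm behind the grasp point. The pads swing forward as they close: fully open they stand 13 mm farther back than shut.
Start: joints at [-1.246, 0.313, 0.046, 1.304, 0, 1.431], TCP at [0.258, -0.514, 0.201] pointing down, gripper open.
Joint ranges: [-2.76, 2.76], [-0.86, 1.69], [-1.03, 1.26], [-2.2, 2.34], [-1.47, 1.5], [-3.14, 3.14]. Speed limits (rad/s): [2.57, 2.57, 3.14, 3.14, 3.14, 3.14].

### API

Orientations are given as a unit quaternion [w, x, y, z].
In Python, from workcell import env gives the robot as it stands.
- The arm moves only by the tool servo_tool, never from a script. Its argument "increments" is a list of rows, each an object with "offset": the shift along the tool's x, y, z in cm, a list of three; "yaw": the turn about the tool's x in degrees. In form: [{"offset": [x, y, z], "yaw": yaw}, ...]. A call has exactly 8 rows; each row is the pose to reach, as a shift and turn from the pose commanded when the call began, along the tool's axes at that moment; what a row does not reach only later rows make up. A row lasts 1/10 s, in which the tool goes at most 50 mm and 8.59 degrees, less where a joint would pass 70% of its speed; a pose out of reach is approached as far as the arm can. A call with a gripper value outside its range is refused whole. "claw" is the opening, from 0 (shut) to 1 (fully open), set as the call begins (left out, the last holds). The fingers move at their own pace and stop on an object; "force" is the grip in N (left out, the last holds). Time passes only in rows, so rows that repeat a pose let the fingers close, or fill a call up. It gives the time, the measured TCP pose, the force and the opening at its end, in the units of the state.
- env.get_state(): the state, without advancing time (a new reading comes with each control period).
- env.read_camera(name): name is "scene" or "top" or "wrist"; returns (picture, depth): 420x560x3 uint8, red, green, blue; 420x560 float32, m along the optical axis (not along the pixel's ray), 0 where there is no reading.
- env.camera_model(name): a dict with "vertical_fov" (degrees; the focal length in pixels is half the picture's height over the tangent of half this angle, whatever the lens; pixels are square), "cx", "cy" (the principal point, pixels), "D" ([k1, k2, p1, p2, k3] as OpenCV has them; the pictures are not rectified), "world_from_camera" (4x4, takes a point from camera to world coordinates). Camera axes: x right, y up, looking along -z (the intrinsics and any distortion apply to the point x, -y, -z); pixel columns grow to the right and rows downward; lengths in m; the calibration is good to about 2 mm. A picture is of the moment at which its call begins: read the wrist's pose just before it. camera_model takes no time and is no camera call; for the wrist camera it gives the pose at the moment of the call.
- env.hand_in(): hands the job in, once; it reports no verdict.
The state is a dict: "clock": time; "joint_pos": joint angles; "qvel": joint speeds; "tau": joint torques, N m; "tcp_pos": TCP position; "orientation": TCP orientation; "wrist_force": force on the tool from outside, world axes, zero at the start; "ft_torque": the same for the moment, N m; "finger_gap": finger opening in m.
Only numpy, scipy, OpenCV 4.12 (cv2) and the standard library are available. Lean on these libraries where they do the work, as an engineer would, in place of code of your own. Each camera call takes 0.05 s, during which the arm holds its last target.

### The job

Take the flat-bladed grill scraper out from under the wire rack and put its wooden handle into the spring clamp, right way up and pushed home against the end stop, with the blade sticking out of the clamp's mouth ready for sharpening. Only then press the clamp's raised arm down until it snaps and stays down on the handle by itself. Leave the brush, the rack's tin and everything else on the counter where they stand.

Things in the scene. Friction and masses are not known exactly. Their poses are not given: they have to be found in the camera images.
- scraper: Grill scraper, flat on the counter, 190 mm long, 180 g: wooden handle 95 long, 26 wide, 20 high; steel neck; flat steel blade 60 long, 64 wide, 4 thick. Origin: middle of the handle's end face, on the underside; x runs along the tool to the blade, z up. It starts with about 80 mm of handle sticking out of the rack towards the robot, the rest under the rack.
- neck (a point): Middle of the scraper's bare steel neck, 113 mm from the handle's end, 8 mm above the underside; the neck runs from 95 to 130 mm and is 18 mm wide, 16 high.
- rack: Wire warming rack, fixed: 150 mm deep (x), 240 wide (y), wires at 41 to 49 mm height with gaps too narrow for fingers, 8 mm legs at the corners. Origin in the middle, on the counter; its open front is the edge at x = -75 mm, from which the handles of scraper and brush stick out, about 90 mm apart, either one on the left.
- clamp: Aluminium spring clamp bolted to the counter. Origin on the counter, in the middle of the end stop's inner face; x points into the stop, away from the mouth. The channel (floor: the counter) runs from x = -60 mm to the stop at 0, between walls 36 mm apart and 14 high. The arm lies across it along y, over x = -45 to -15 mm. Hinge cheeks and spring strut stand 56 mm high from y = 52 to 143 mm.
- mouth (a point): Middle of the channel's mouth, on the counter, 60 mm in front of the end stop (x = -60 mm in the clamp's frame). From here flared cheeks 14 mm high reach 25 mm further out and open to about 58 mm.
- hinge (a point): The arm's hinge axis, 40 mm above the counter, at x = -30, y = +70 mm in the clamp's frame; the axis is the clamp's x.
- press_plate (a point): Centre of the top face of the arm's press plate, a 44 x 46 mm flat plate at the arm's free end, 152 mm from the hinge. Arm up: about 111 mm above the counter, at y = -65 mm in the clamp's frame; arm down: 45 mm above the counter, at y = -82 mm.
- clamp_arm (a joint): Angle of the clamp arm in rad: 0 = up (the spring holds it there; a rubber pad under the arm is then some 20 mm or more above a handle in the channel), 0.45 = fully down. It needs about 8 N at the press plate; released before about 0.33 it springs back up, past that it snaps down and holds itself, pad on the handle.
- brush: Bystander: wire brush with the same handle as the scraper but a 70 x 56 mm block head 32 mm high, the head under the rack. 190 mm long; origin and axes as for the scraper.
- tin: Bystander: plain steel tin, 48 mm across, 55 high, standing on the rack. Origin under its centre.
- bottle: Bystander: brown glass bottle, 64 mm across, 190 high. Origin under its centre.
- mill: Bystander: dark wooden pepper mill, 56 mm across, 157 high. Origin under its centre.
- bowl: Bystander: white bowl, 90 mm across, 45 high. Origin under its centre.
- mug: Bystander: blue mug, 80 mm across plus its handle, 90 high. Origin under its centre.
- jar: Bystander: glass jar, 72 mm across, 100 high. Origin under its centre.
Things that resemble listed ones, but are neither listed nor needed, are in the scene too. What is shaped like the scraper but green is not meant.

How it is judged:
On the way:
1. the scraper's handle lies home in the clamp's channel while the arm is still up (x of neck in the frame of clamp below -0.08 m and x of scraper in the frame of clamp above -0.012 m and y of scraper in the frame of clamp between -0.01 and 0.01 m and z of scraper in the frame of clamp below 0.01 m and angle between the x axis of scraper and the x axis of clamp, either way round below 0.12 rad and angle between scraper's own z axis and vertical below 0.12 rad and value of joint clamp_arm below 0.15 rad), for 0.2 s.
At the end, for the whole second after the job is handed in: The scraper lies right way up with its handle in the clamp's channel (end within 12 mm of the stop, within 10 mm of the channel's middle line, in line within 0.12 rad, blade out of the mouth), the neck in front of the mouth, at rest, and the arm holds itself down on it (above 0.40 rad) (x of neck in the frame of clamp below -0.08 m and x of scraper in the frame of clamp above -0.012 m and y of scraper in the frame of clamp between -0.01 and 0.01 m and z of scraper in the frame of clamp below 0.01 m and angle between the x axis of scraper and the x axis of clamp, either way round below 0.12 rad and angle between scraper's own z axis and vertical below 0.12 rad and value of joint clamp_arm above 0.4 rad and linear speed of scraper below 0.02 m/s); the robot touches nothing.
It fails at once if the brush is pushed more than 30 mm out of its place or tipped over (distance of brush from where it was at the start of the episode above 0.03 m or angle between brush's own z axis and vertical above 0.5 rad).
It fails at once if the tin is pushed more than 30 mm out of its place or tipped over (distance of tin from where it was at the start of the episode above 0.03 m or angle between tin's own z axis and vertical above 0.5 rad).
It fails at once if the bottle or the mill or the bowl is pushed more than 30 mm out of its place or tipped over (distance of any of bottle, mill, bowl from where it was at the start of the episode above 0.03 m or angle between any of bottle, mill, bowl's own z axis and vertical above 0.5 rad).
It fails at once if the mug or the jar is pushed more than 30 mm out of its place or tipped over (distance of any of mug, jar from where it was at the start of the episode above 0.03 m or angle between any of mug, jar's own z axis and vertical above 0.5 rad).
It also fails if it takes over 72 s, if anything falls off the work surface, if the arm or the gripper's body presses on something with over 40 N, if the wrist force passes 120 N, or if a joint passes its speed limit or range.

## Working session

There is one attempt and no reset: what is moved stays moved. The work goes in short steps, Python scripts to look and compute and a tool call to move; the robot and the scene stay as the last step left them, time stands still between calls to the robot, and variables do not carry over. Pictures are saved under pics/ and viewed, and the job is handed in when it is done.

Besides the shell and the picture viewer there is one more tool, called after ">>>" in YAML: its name, and indented under it one key for each argument. servo_tool: Moves the arm, as the interface text tells. Its arguments: {"type":"object","properties":{"increments":{"type":"array","items":{"type":"object","properties":{"offset":{"type":"array","items":{"type":"number"}},"yaw":{"type":"number"}}}},"claw":{"type":"number"},"force":{"type":"number"}},"required":["increments"]}

```bash
ls; mkdir -p pics; cat > h.py <<'E'
import numpy as np, cv2
from workcell import env
def K(m):
    f=210/np.tan(np.radians(m['vertical_fov'])/2)
    return np.array([[f,0,m['cx']],[0,f,m['cy']],[0,0,1.]]),np.array(m['D'],float)
def ray(m,px):
    k,D=K(m);T=np.array(m['world_from_camera'])
    u=cv2.undistortPoints(np.array(px,float).reshape(-1,1,2),k,D).reshape(-1,2)
    d=np.c_[u[:,0],-u[:,1],-np.ones(len(u))]
    return T[:3,3],d@T[:3,:3].T
def plane(m,px,z):
    o,d=ray(m,px); return o+d*((z-o[2])/d[:,2])[:,None]
def tri(m1,p1,m2,p2):
    o1,d1=ray(m1,[p1]);o2,d2=ray(m2,[p2]);d1,d2=d1[0],d2[0]
    A=np.c_[d1,-d2];s=np.linalg.lstsq(A,o2-o1,rcond=None)[0]
    a=o1+d1*s[0];b=o2+d2*s[1];return (a+b)/2,np.linalg.norm(a-b)
def cloud(m,dep):
    h,w=dep.shape;vv,uu=np.mgrid[:h,:w]
    o,d=ray(m,np.c_[uu.ravel(),vv.ravel()])
    P=o+d*dep.ravel()[:,None];P[dep.ravel()==0]=np.nan
    return P.reshape(h,w,3)
def proj(m,P):
    k,D=K(m);T=np.linalg.inv(np.array(m['world_from_camera']))
    p=np.atleast_2d(P)@T[:3,:3].T+T[:3,3];p=p*[1,-1,-1]
    return cv2.projectPoints(p,np.zeros(3),np.zeros(3),k,D)[0].reshape(-1,2)
def grab(name,tag):
    m=env.camera_model(name);im,d=env.read_camera(name)
    cv2.imwrite(f'pics/{tag}.png',im[:,:,::-1]);np.savez(f'pics/{tag}.npz',im=im,d=d,m=np.array(m,dtype=object))
    return m,im,d
def load(tag):
    z=np.load(f'pics/{tag}.npz',allow_pickle=True);return z['m'].item(),z['im'],z['d']
E
python3 - <<'E'
from h import *
for n in ['scene','top','wrist']:
    m,im,d=grab(n,n+'0');print(n,m['vertical_fov'],m['D'],np.round(m['world_from_camera'],3).tolist(),(d>0).mean())
print(env.get_state())
E
```

```text
pics
scene 50.864073775378884 [-0.03349761  0.          0.          0.          0.        ] [[-0.482, -0.524, 0.702, 1.46], [0.876, -0.28, 0.392, 0.522], [-0.009, 0.804, 0.594, 0.883], [0.0, 0.0, 0.0, 1.0]] 0.9933801020408163
top 42.8260936355623 [0.0533018 0.        0.        0.        0.       ] [[0.015, 0.99, -0.138, 0.239], [-1.0, 0.015, 0.002, -0.006], [0.005, 0.138, 0.99, 2.093], [0.0, 0.0, 0.0, 1.0]] 0.9958886054421768
wrist 69.3457546692307 [0.0067979 0.        0.        0.        0.       ] [[0.448, 0.863, 0.232, 0.316], [-0.894, 0.433, 0.116, -0.485], [-0.001, -0.259, 0.966, 0.372], [0.0, 0.0, 0.0, 1.0]] 0.9927763605442177
{'clock': 0.15, 'joint_pos': array([-1.24562910e+00,  3.13860706e-01,  4.52304475e-02,  1.30360262e+00,
       -1.73223130e-06,  1.43116210e+00]), 'qvel': array([ 1.26417385e-03, -9.75315588e-07,  3.91516714e-03, -1.03790063e-03,
        2.94392830e-04, -1.30333925e-03]), 'tau': array([ 1.47179366e-03, -4.81066203e+01,  2.98815036e+01,  1.38427340e-02,
       -1.59907941e-04,  9.16674992e-06]), 'tcp_pos': array([ 0.25757508, -0.5135989 ,  0.2001912 ]), 'orientation': array([-0.16235116, -0.68804928, -0.16336247,  0.6881446 ]), 'wrist_force': array([ 0.01300866, -0.14134879, -0.13299682]), 'ft_torque': array([-0.01789557, -0.01489613,  0.05413793]), 'finger_gap': 0.08550312425958914}
```

View pics/scene0.png

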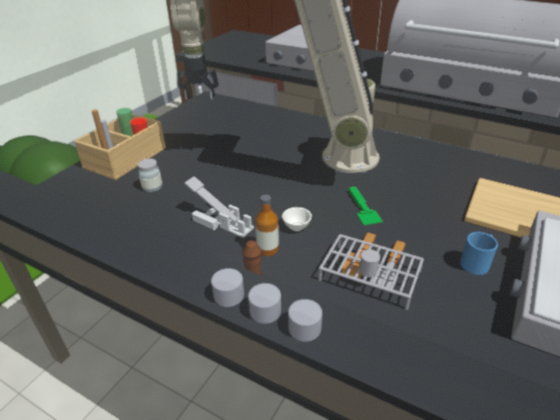

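View pics/top0.png

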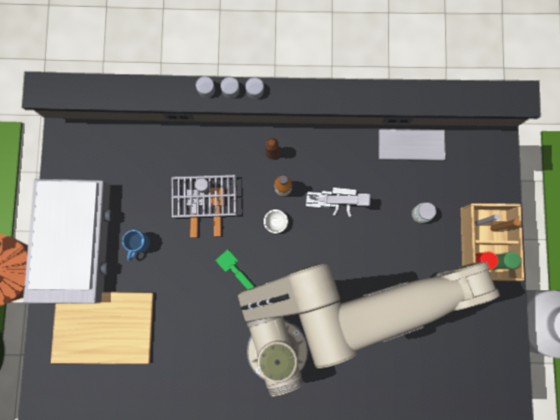

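View pics/wrist0.png

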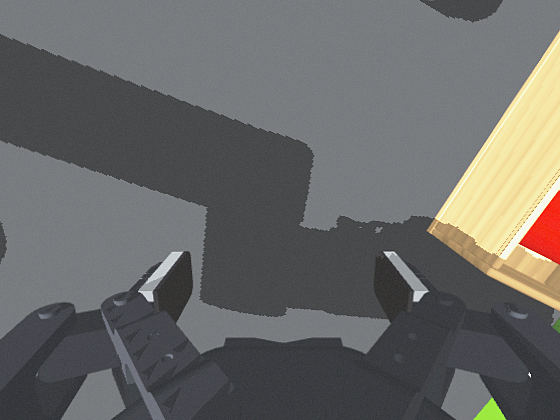

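```bash
python3 - <<'E'
from h import *
m,im,d=load('top0')
a=cv2.resize(im[165:245,160:245],None,fx=6,fy=6,interpolation=2);b=cv2.resize(im[175:225,295:380],None,fx=6,fy=6,interpolation=2)
cv2.imwrite('pics/topc.png',np.vstack([a,b])[:,:,::-1])
m2,im2,d2=load('scene0')
a=cv2.resize(im2[225:305,310:430],None,fx=6,fy=6,interpolation=2);cv2.imwrite('pics/scc.png',a[:,:,::-1])
a=cv2.resize(im2[170:250,175:315],None,fx=5.5,fy=5.5,interpolation=2);cv2.imwrite('pics/scd.png',a[:,:,::-1])
E
```

```text
(no output)
```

View pics/topc.png

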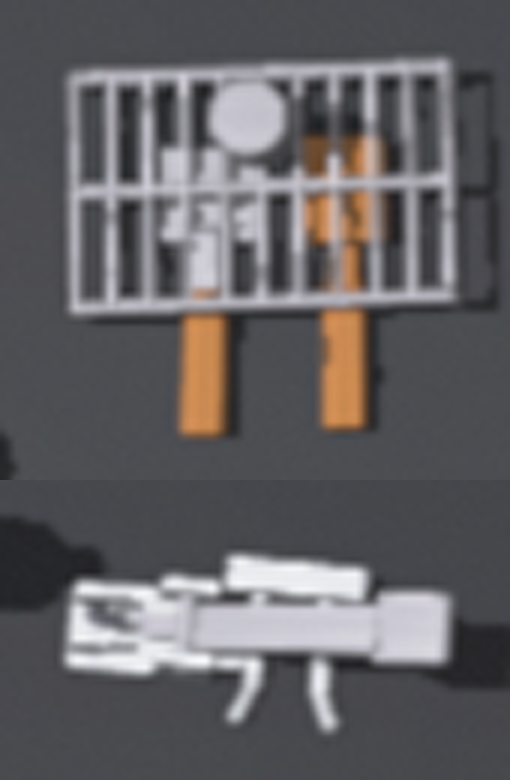

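View pics/scc.png

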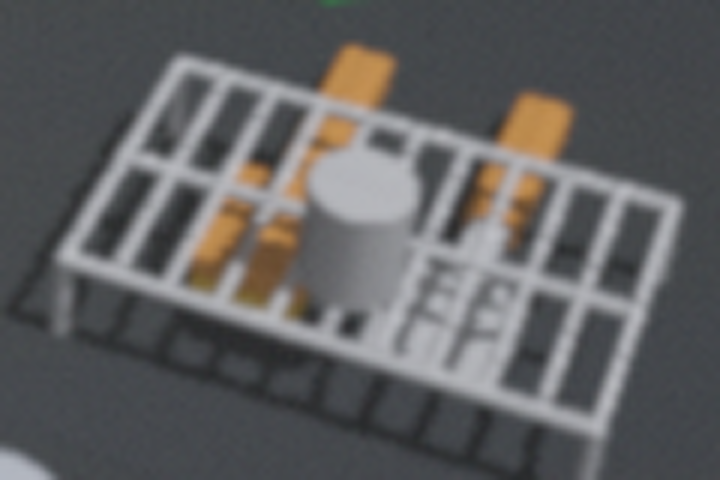

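View pics/scd.png

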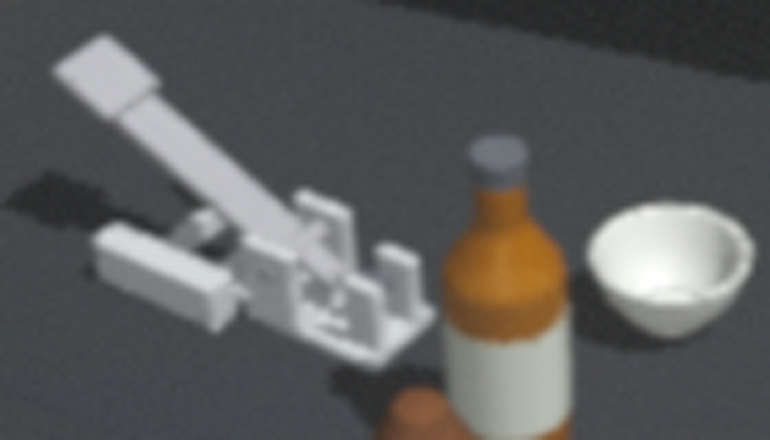

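```bash
python3 - <<'E'
from h import *
m,im,d=load('top0'); C=cloud(m,d)
hsv=cv2.cvtColor(im,cv2.COLOR_RGB2HSV)
def crop(x0,x1,y0,y1): return np.s_[y0:y1,x0:x1]
mask=((hsv[...,0]>5)&(hsv[...,0]<22)&(hsv[...,1]>120)).astype(np.uint8)
for nm,(x0,x1,y0,y1) in dict(L=(186,203,216,242),R=(208,226,216,242)).items():
    mm=np.zeros_like(mask);mm[y0:y1,x0:x1]=mask[y0:y1,x0:x1]
    c=max(cv2.findContours(mm,0,1)[0],key=cv2.contourArea)
    r=cv2.minAreaRect(c);bp=cv2.boxPoints(r);print(nm,r,np.round(plane(m,bp,0.02),3).tolist(),np.nanmedian(C[mm>0],0))
for nm,px in dict(rackTL=(172,178),rackTR=(235,176),rackBL=(172,216),rackBR=(236,215),tin=(201,185)).items():
    print(nm,plane(m,[px],.049)[0].round(3),C[px[1],px[0]].round(3))
# clamp bits
for nm,q in dict(plate=(364,200),arm=(340,199)).items(): print(nm,C[q[1],q[0]].round(3))
pts={'stopTL':(295+228/6,175+76/6),'stopTR':(295+368/6,175+90/6),'flL':(295+235/6,175+240/6),'flR':(295+330/6,175+248/6)}
for k,v in pts.items(): print(k,plane(m,[v],.014)[0].round(3))
from scipy.spatial.transform import Rotation as R
s=env.get_state();q=s['orientation'];print(R.from_quat(q[[1,2,3,0]]).as_matrix().round(3))
E
```

```text
L ((193.5, 227.0), (7.0, 20.0), 0.0) [[0.422, 0.347, 0.02], [0.5, 0.35, 0.02], [0.501, 0.323, 0.02], [0.423, 0.32, 0.02]] [0.4590658  0.33345052 0.0185482 ]
R ((217.0, 226.5), (19.0, 6.0), 90.0) [[0.502, 0.257, 0.02], [0.502, 0.234, 0.02], [0.428, 0.231, 0.02], [0.427, 0.255, 0.02]] [0.46536679 0.24413782 0.0191633 ]
rackTL [0.648 0.421 0.049] [0.647 0.42  0.053]
rackTR [0.66  0.177 0.049] [0.669 0.181 0.003]
rackBL [0.499 0.414 0.049] [0.5   0.415 0.047]
rackBR [0.507 0.169 0.049] [0.509 0.171 0.032]
tin [0.622 0.308 0.049] [0.61  0.298 0.112]
plate [ 0.562 -0.314  0.115]
arm [ 0.572 -0.229  0.069]
stopTL [ 0.626 -0.207  0.014]
stopTR [ 0.618 -0.299  0.014]
flL [ 0.518 -0.212  0.014]
flR [ 0.513 -0.274  0.014]
[[-0.     0.448 -0.894]
 [ 0.001 -0.894 -0.448]
 [-1.    -0.001 -0.   ]]
```

>>> servo_tool:
  increments:
    - {"offset": [-3, -1, -2], "yaw": -8.5}
    - {"offset": [-6, -3, -6], "yaw": -17}
    - {"offset": [-9, -5, -10], "yaw": -25.5}
    - {"offset": [-9, -7, -15], "yaw": -34}
    - {"offset": [-9, -9, -20], "yaw": -42.5}
    - {"offset": [-9, -11, -25], "yaw": -51}
    - {"offset": [-9, -13, -29], "yaw": -59.5}
    - {"offset": [-9, -15, -33], "yaw": -67}

```text
clock: 0.95
tcp_pos: [0.4819, -0.2362, 0.2907]
orientation: [0.517, 0.482, 0.517, -0.482]
wrist_force: [1.1, -0.4, -0.7]
finger_gap: 0.0853
```

```bash
python3 - <<'E'
from h import *
grab('wrist','w1');s=env.get_state();print(s['clock'],s['tcp_pos'],s['joint_pos'].round(3),s['qvel'].round(3))
E
```

```text
1.0 [ 0.48550537 -0.22998202  0.29068003] [-0.595  0.231  0.153  1.494  0.005  0.895] [-0.088 -0.014 -0.022  0.015 -0.039  0.069]
```

View pics/w1.png

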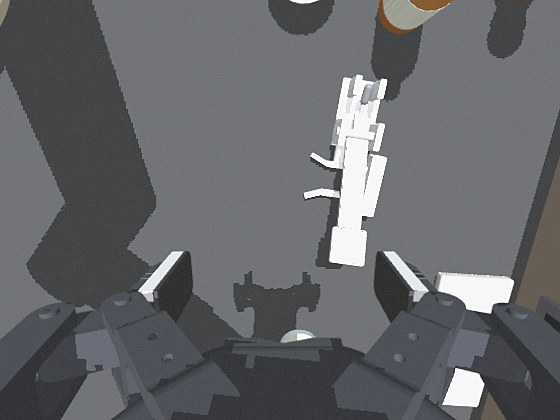

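```bash
python3 - <<'E'
from h import *
m,im,d=load('w1')
a=cv2.resize(im[65:275,290:405],None,fx=5,fy=5,interpolation=2)[:, :]
cv2.imwrite('pics/w1c.png',cv2.rotate(a,cv2.ROTATE_90_COUNTERCLOCKWISE)[:,:,::-1][:, :].copy()) 
b=cv2.rotate(cv2.resize(im[65:275,295:395],None,fx=3.8,fy=3.8,interpolation=2),0);cv2.imwrite('pics/w1c.png',b[:,:,::-1])
print(b.shape)
E
```

```text
(380, 798, 3)
```

View pics/w1c.png

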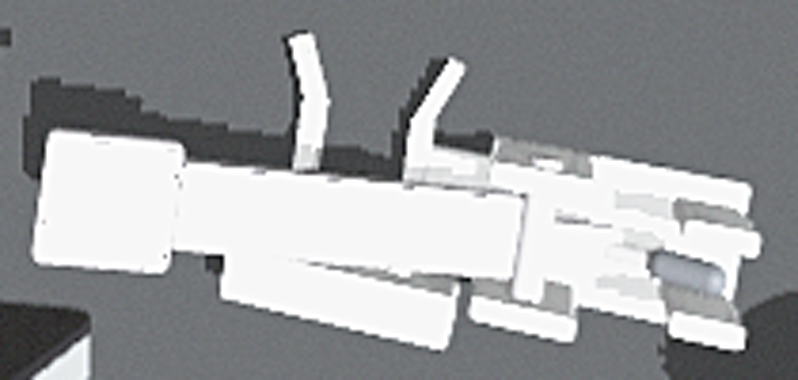

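```bash
cat > cl.py <<'E'
from h import *
m,im,d=load('w1');C=cloud(m,d)
def px(r,c): return (295+r/3.8,65+(798-c)/3.8)
P={k:plane(m,[px(*v)],.014)[0] for k,v in dict(tipL=(38,313),kneeL=(103,328),tipR=(62,442),kneeR=(118,412),stopBL=(297,222),stopBR=(348,444)).items()}
for k,v in P.items():print(k,v.round(4))
mt=(P['tipL']+P['tipR'])/2;mk=(P['kneeL']+P['kneeR'])/2;print('tipmid',mt,'mouth',mk,np.linalg.norm(P['tipL']-P['tipR']),np.linalg.norm(P['kneeL']-P['kneeR']),np.linalg.norm(mt-mk))
e=P['stopBL']-P['stopBR'];print('stop dir deg',np.degrees(np.arctan2(e[0],-e[1])),np.linalg.norm(e))
for c in [(66,45),(78,55),(250,55),(130,180),(260,165),(150,110)]: 
    pass
# press plate via depth
u=[px(130,40+0),px(200,110),px(265,170),px(132,180),px(265,40)]
for p in u: print('plate',C[int(p[1]),int(p[0])].round(4))
# arm edges
for p in [(168,200),(250,200),(190,510),(275,510)]:
    q=px(*p);print('arm',C[int(q[1]),int(q[0])].round(4))
E
python3 cl.py
```

```text
tipL [ 0.5176 -0.2703  0.014 ]
kneeL [ 0.5428 -0.2624  0.014 ]
tipR [ 0.5223 -0.2187  0.014 ]
kneeR [ 0.5452 -0.2288  0.014 ]
stopBL [ 0.626  -0.3008  0.014 ]
stopBR [ 0.6325 -0.2104  0.014 ]
tipmid [ 0.51996019 -0.24451565  0.014     ] mouth [ 0.54397695 -0.24562597  0.014     ] 0.05175184320727211 0.03370222770281668 0.024042410089904206
stop dir deg -4.1099595241537425 0.0906141927175979
plate [ 0.5696 -0.3924 -0.0012]
plate [ 0.567  -0.3134  0.1104]
plate [ 0.6197 -0.3289 -0.0017]
plate [ 5.623e-01 -3.271e-01  2.000e-04]
plate [ 0.6272 -0.3874  0.0008]
arm [ 0.557  -0.2879  0.0942]
arm [ 0.5843 -0.2868  0.0919]
arm [ 0.5638 -0.1878  0.0367]
arm [ 0.5925 -0.1856  0.0416]
```

>>> servo_tool:
  increments:
    - {"offset": [0, 0, -3], "yaw": -8.5}
    - {"offset": [0, 0, -7], "yaw": -17}
    - {"offset": [0, 0, -11], "yaw": -25.5}
    - {"offset": [0, -1, -15], "yaw": -34}
    - {"offset": [0, -1, -19], "yaw": -42.5}
    - {"offset": [0, -1, -23], "yaw": -51}
    - {"offset": [0, -1, -27], "yaw": -59.5}
    - {"offset": [0, -1, -30], "yaw": -68}

```text
clock: 1.8
tcp_pos: [0.4513, 0.0626, 0.2908]
orientation: [0.698, 0.111, 0.698, -0.111]
wrist_force: [0.1, -0.2, -0.4]
finger_gap: 0.0852
```

>>> servo_tool:
  increments:
    - {"offset": [0, 3, -2], "yaw": -8.5}
    - {"offset": [0, 7, -4], "yaw": -17}
    - {"offset": [0, 11, -6], "yaw": -25.5}
    - {"offset": [0, 15, -8], "yaw": -34}
    - {"offset": [0, 18, -10], "yaw": -42.5}
    - {"offset": [0, 20, -12], "yaw": -51}
    - {"offset": [0, 22, -13], "yaw": -59.5}
    - {"offset": [0, 23, -13], "yaw": -68}

```text
clock: 2.6
tcp_pos: [0.4, 0.3216, 0.2906]
orientation: [0.64, -0.299, 0.641, 0.3]
wrist_force: [0.3, 0.1, -0.4]
finger_gap: 0.0854
```

>>> servo_tool:
  increments:
    - {"offset": [0, 0, 0], "yaw": -8.5}
    - {"offset": [0, 0, 0], "yaw": -17}
    - {"offset": [0, 0, 0], "yaw": -25.5}
    - {"offset": [0, 0, 0], "yaw": -34}
    - {"offset": [0, 0, 0], "yaw": -42.5}
    - {"offset": [0, 0, 0], "yaw": -51}
    - {"offset": [0, 0, 0], "yaw": -59.5}
    - {"offset": [0, 0, 0], "yaw": -68}

```text
clock: 3.4
tcp_pos: [0.4011, 0.3197, 0.2905]
orientation: [0.364, -0.606, 0.365, 0.606]
wrist_force: [-0.2, -0.7, 0.0]
finger_gap: 0.0854
```

>>> servo_tool:
  increments:
    - {"offset": [0, 0, 0], "yaw": -8.5}
    - {"offset": [0, 0, 0], "yaw": -17}
    - {"offset": [0, 0, 0], "yaw": -25.5}
    - {"offset": [0, 0, 0], "yaw": -34}
    - {"offset": [0, 0, 0], "yaw": -42.5}
    - {"offset": [0, 0, 0], "yaw": -51}
    - {"offset": [0, 0, 0], "yaw": -59.5}
    - {"offset": [0, 0, 0], "yaw": -63}

```text
clock: 4.2
tcp_pos: [0.4011, 0.3197, 0.2905]
orientation: [-0.005, -0.707, -0.005, 0.707]
wrist_force: [-0.4, 0.1, 0.2]
finger_gap: 0.0854
```

```bash
cat >> h.py <<'E'
def st():
    s=env.get_state();q=s['orientation']
    from scipy.spatial.transform import Rotation as R
    M=R.from_quat(q[[1,2,3,0]]).as_matrix()
    print('t',round(s['clock'],2),'tcp',s['tcp_pos'].round(4),'q',s['joint_pos'].round(3),'psi',np.degrees(np.arctan2(M[1,1],M[0,1])).round(2),'F',s['wrist_force'].round(1),'gap',round(s['finger_gap'],4))
    return s,M
E
python3 - <<'E'
from h import *
grab('wrist','w2');st()
E
```

```text
t 4.25 tcp [0.4011 0.3197 0.2905] q [ 0.516  0.183  0.093  1.482 -0.    -2.64 ] psi -89.12 F [ 0.7  1.  -0.4] gap 0.0853
```

View pics/w2.png

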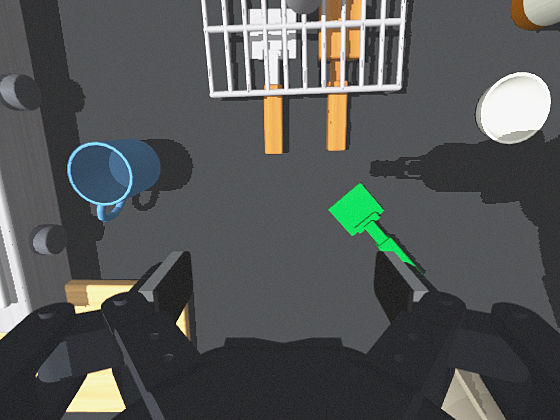

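```bash
cat > hd.py <<'E'
from h import *
import sys
m,im,d=load(sys.argv[1]);x0,x1,y0,y1=map(int,sys.argv[2:6]);C=cloud(m,d)
hsv=cv2.cvtColor(im,cv2.COLOR_RGB2HSV)
mask=((hsv[...,0]>5)&(hsv[...,0]<25)&(hsv[...,1]>120)).astype(np.uint8)
mm=np.zeros_like(mask);mm[y0:y1,x0:x1]=mask[y0:y1,x0:x1]
c=max(cv2.findContours(mm,0,1)[0],key=cv2.contourArea)
mm[:]=0;cv2.drawContours(mm,[c],-1,1,-1)
P=C[mm>0];z=np.nanpercentile(P[:,2],[10,50,90]);print('z',z)
T=P[abs(P[:,2]-z[1])<.006]
W=plane(m,c.reshape(-1,2),.02)[:,:2].astype(np.float32)
r=cv2.minAreaRect(W*1000);print(r);print(cv2.boxPoints(r).round(1).tolist())
E
python3 hd.py w2 255 290 97 160; python3 hd.py w2 322 352 97 160
python3 - <<'E'
from h import *
# two-view: handle near corners, top cam vs wrist
m,im,d=load('w2');b=cv2.resize(im[80:165,250:365],None,fx=6,fy=6,interpolation=2);cv2.imwrite('pics/w2c.png',b[:,:,::-1])
E
```

```text
z [0.01730132 0.01874735 0.0199452 ]
((463.59576416015625, 333.11822509765625), (76.20732116699219, 25.62268829345703), 0.8019207715988159)
[[425.29998779296875, 345.3999938964844], [425.70001220703125, 319.79998779296875], [501.8999938964844, 320.79998779296875], [501.5, 346.5]]
z [0.01672876 0.01878651 0.02001982]
((467.0372314453125, 244.09246826171875), (72.22325134277344, 27.8204345703125), 1.48357355594635)
[[430.6000061035156, 257.1000061035156], [431.29998779296875, 229.3000030517578], [503.5, 231.10000610351562], [502.79998779296875, 258.8999938964844]]
```

View pics/w2c.png

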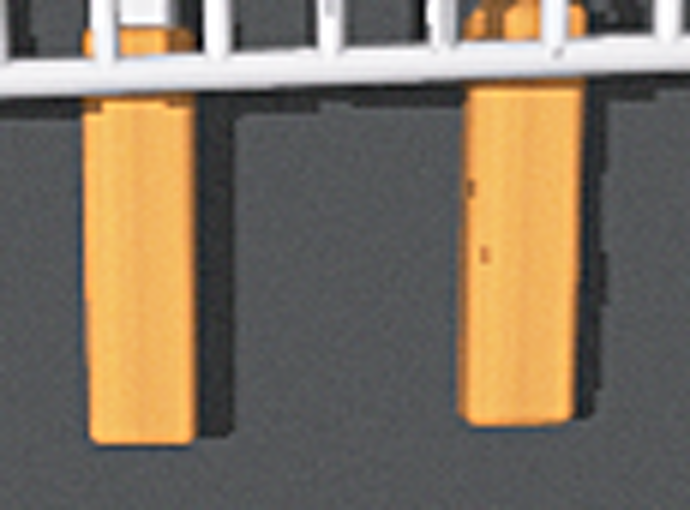

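>>> servo_tool:
  increments:
    - {"offset": [3, -0.6, -2], "yaw": 0}
    - {"offset": [7, -1.3, -4], "yaw": 0}
    - {"offset": [11, -1.3, -5.2], "yaw": 0}
    - {"offset": [15, -1.3, -5.2], "yaw": 0}
    - {"offset": [18, -1.3, -5.2], "yaw": 0}
    - {"offset": [20, -1.3, -5.2], "yaw": 0}
    - {"offset": [20, -1.3, -5.2], "yaw": 0}
    - {"offset": [20, -1.3, -5.2], "yaw": 0}
  claw: 0.7

```text
clock: 5.05
tcp_pos: [0.4529, 0.3334, 0.091]
orientation: [-0.004, -0.707, -0.003, 0.707]
wrist_force: [-0.4, 1.6, 0.9]
finger_gap: 0.0599
```

```bash
python3 - <<'E'
from h import *
grab('wrist','w3');st()
E
```

```text
t 5.1 tcp [0.4537 0.3338 0.092 ] q [ 0.492  0.345 -0.183  1.042 -0.    -2.66 ] psi -89.41 F [-0.5 -0.3 -0.5] gap 0.0598
```

View pics/w3.png

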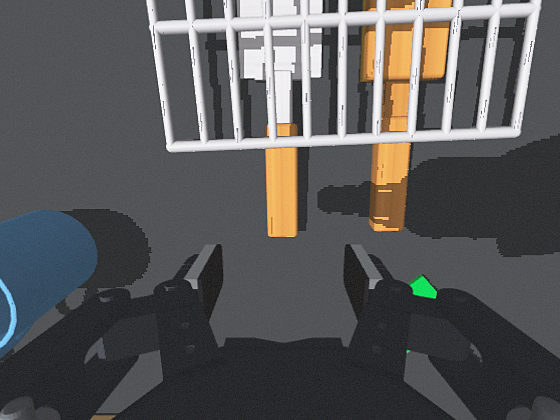

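```bash
python3 hd.py w3 262 302 153 240; python3 - <<'E'
from h import *
a=load('w2')[0];b=load('w3')[0]
w2=(250+142/6,80+441/6)
print(tri(a,w2,b,(282.5,234)), proj(b,[[.4537,.3338,.02]]))
E
```

```text
z [0.01769336 0.01877693 0.0197079 ]
((460.9089050292969, 333.24786376953125), (70.21902465820312, 25.37289047241211), 1.2710236310958862)
[[425.5, 345.20001220703125], [426.1000061035156, 319.79998779296875], [496.29998779296875, 321.29998779296875], [495.70001220703125, 346.70001220703125]]
(array([0.42380556, 0.33209483, 0.00940073]), np.float64(4.163931344331472e-05)) [[280.81625399 204.47212458]]
```

>>> servo_tool:
  increments:
    - {"offset": [3, 0, 0], "yaw": 0}
    - {"offset": [5, 0, 0], "yaw": 0}
    - {"offset": [6.5, 0, 0], "yaw": 0}
    - {"offset": [7.5, 0, 0], "yaw": 0}
    - {"offset": [8, 0, 0], "yaw": 0}
    - {"offset": [8.4, 0, 0], "yaw": 0}
    - {"offset": [8.4, 0, 0], "yaw": 0}
    - {"offset": [8.4, 0, 0], "yaw": 0}

```text
clock: 5.9
tcp_pos: [0.4535, 0.3339, 0.0076]
orientation: [0.004, 0.707, 0.004, -0.707]
wrist_force: [-0.5, -0.2, -0.2]
finger_gap: 0.0594
```

>>> servo_tool:
  increments:
    - {"offset": [0, 0, 0], "yaw": 0}
    - {"offset": [0, 0, 0], "yaw": 0}
    - {"offset": [0, 0, 0], "yaw": 0}
    - {"offset": [0, 0, 0], "yaw": 0}
    - {"offset": [0, 0, 0], "yaw": 0}
    - {"offset": [0, 0, 0], "yaw": 0}
    - {"offset": [0, 0, 0], "yaw": 0}
    - {"offset": [0, 0, 0], "yaw": 0}
  claw: 0
  force: 30

```text
clock: 6.7
tcp_pos: [0.453, 0.3336, 0.0068]
orientation: [-0.004, -0.707, -0.004, 0.707]
wrist_force: [0.3, 0.0, 0.4]
finger_gap: 0.0002
```

```bash
python3 - <<'E'
from h import *
grab('wrist','w4');st()
m,im,d=grab('scene','s4')
cv2.imwrite('pics/s4c.png',cv2.resize(im[190:310,290:430],None,fx=5,fy=5,interpolation=2)[:,:,::-1])
E
```

```text
t 6.75 tcp [0.453  0.3336 0.0068] q [ 0.492  0.422 -0.298  0.851 -0.    -2.661] psi -89.37 F [ 0.1 -0.5  0.9] gap 0.0002
```

View pics/w4.png

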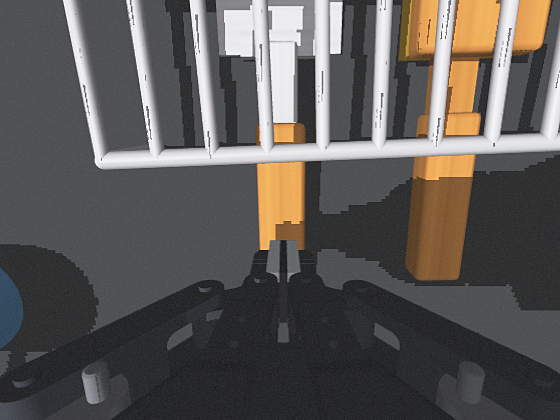

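View pics/s4c.png

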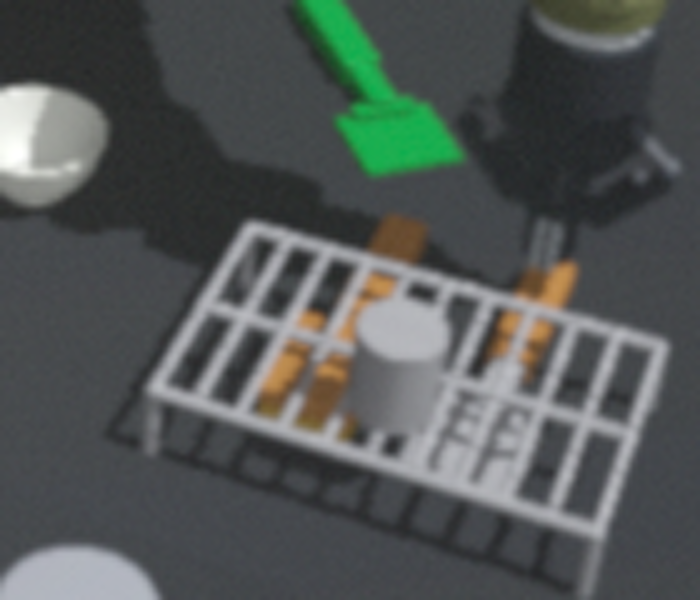

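```bash
python3 - <<'E'
from h import *
a=load('w3')[0];b=load('w4')[0];c=load('w2')[0]
print(plane(a,[(281,125)],.02),plane(b,[(280,125)],.02),plane(b,[(258,250),(303,240)],.02))
print('tcp px',proj(b,[[.453,.3336,.0068],[.453,.3336,.026],[.453,.3336,.02]]))
C=cloud(b,load('w4')[2])
for p in [(275,200),(263,235),(300,245),(272,246),(292,246),(283,260),(268,262),(298,262)]: print(p,C[p[1],p[0]].round(4))
E
```

```text
[[0.51726464 0.33418246 0.02      ]] [[0.51759831 0.33452585 0.02      ]] [[0.4493864  0.34633947 0.02      ]
 [0.45567152 0.32114988 0.02      ]]
tcp px [[280.79944764 235.86341211]
 [280.59730814 248.47746352]
 [280.66521695 244.24003113]]
(275, 200) [0.4783 0.3369 0.0192]
(263, 235) [0.4579 0.3436 0.0187]
(300, 245) [0.4518 0.3226 0.0179]
(272, 246) [0.4633 0.3376 0.0473]
(292, 246) [0.4635 0.3283 0.0476]
(283, 260) [0.4635 0.3325 0.0627]
(268, 262) [0.4633 0.3386 0.0642]
(298, 262) [0.4638 0.3264 0.0651]
```

```bash
python3 - <<'E'
from h import *
b,im,d=load('w4');C=cloud(b,d)
for r in range(230,300,5): print(r,[C[r,c].round(3).tolist() for c in (262,272,283,295,305)])
a,_,d=load('s4');S=cloud(a,d)
ok=(abs(S[...,0]-.453)<.03)&(abs(S[...,1]-.3336)<.05)
v,u=np.where(ok)
for i in np.argsort(v)[::25]: print(v[i],u[i],S[v[i],u[i]].round(3))
print(proj(a,[[.453,.3336,.0068],[.453,.3336,.04]]))
cv2.imwrite('pics/w4c.png',cv2.resize(im[190:310,210:360],None,fx=5,fy=5,interpolation=2)[:,:,::-1])
E
```

```text
230 [[0.461, 0.344, 0.02], [0.461, 0.339, 0.019], [0.461, 0.332, 0.019], [0.461, 0.326, 0.018], [0.454, 0.318, -0.002]]
235 [[0.458, 0.344, 0.019], [0.458, 0.338, 0.02], [0.458, 0.332, 0.018], [0.458, 0.326, 0.019], [0.451, 0.318, -0.001]]
240 [[0.455, 0.344, 0.019], [0.463, 0.338, 0.039], [0.463, 0.332, 0.04], [0.464, 0.327, 0.041], [0.447, 0.318, -0.001]]
245 [[0.452, 0.344, 0.018], [0.464, 0.338, 0.047], [0.464, 0.332, 0.047], [0.464, 0.327, 0.047], [0.444, 0.318, -0.001]]
250 [[0.459, 0.343, 0.043], [0.464, 0.337, 0.053], [0.464, 0.332, 0.053], [0.463, 0.327, 0.052], [0.46, 0.322, 0.043]]
255 [[0.46, 0.342, 0.05], [0.464, 0.337, 0.058], [0.463, 0.332, 0.057], [0.463, 0.327, 0.057], [0.46, 0.322, 0.049]]
260 [[0.46, 0.342, 0.055], [0.464, 0.337, 0.063], [0.463, 0.332, 0.063], [0.464, 0.327, 0.063], [0.46, 0.323, 0.054]]
265 [[0.459, 0.341, 0.059], [0.463, 0.337, 0.067], [0.463, 0.332, 0.067], [0.463, 0.328, 0.067], [0.459, 0.323, 0.059]]
270 [[0.46, 0.341, 0.064], [0.463, 0.337, 0.072], [0.463, 0.332, 0.071], [0.464, 0.328, 0.072], [0.459, 0.323, 0.064]]
275 [[0.466, 0.34, 0.081],
[... 3763 characters left out ...]
 0.092]
228 405 [0.47  0.346 0.105]
229 400 [0.45  0.329 0.081]
230 399 [0.462 0.33  0.086]
231 400 [0.448 0.33  0.073]
232 402 [0.465 0.339 0.085]
233 406 [0.465 0.351 0.086]
234 412 [0.463 0.367 0.087]
237 395 [0.463 0.322 0.058]
239 398 [0.463 0.332 0.054]
242 383 [0.437 0.284 0.004]
243 397 [0.464 0.331 0.039]
244 402 [0.439 0.341 0.021]
246 383 [0.452 0.29  0.002]
247 389 [ 0.446  0.306 -0.   ]
248 397 [0.462 0.333 0.019]
249 403 [0.436 0.346 0.001]
250 406 [ 0.431  0.355 -0.004]
251 409 [0.436 0.365 0.001]
252 409 [ 0.44   0.366 -0.   ]
254 383 [ 0.483  0.3   -0.002]
257 405 [ 0.465  0.361 -0.001]
260 407 [ 0.473  0.37  -0.003]
[[397.395047   249.49932624]
 [399.00541707 240.97307846]]
```

View pics/w4c.png

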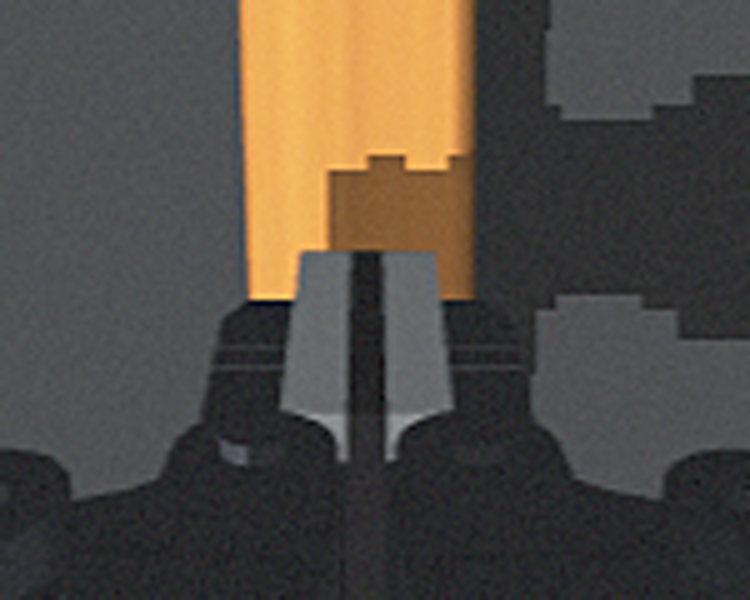

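>>> servo_tool:
  increments:
    - {"offset": [0, 0, 0], "yaw": 0}
    - {"offset": [0, 0, 0], "yaw": 0}
    - {"offset": [0, 0, 0], "yaw": 0}
    - {"offset": [0, 0, 0], "yaw": 0}
    - {"offset": [0, 0, 0], "yaw": 0}
    - {"offset": [1, 0, 0], "yaw": 0}
    - {"offset": [2, 0, 0], "yaw": 0}
    - {"offset": [2.5, 0, 0], "yaw": 0}
  claw: 0.7

```text
clock: 7.6
tcp_pos: [0.452, 0.333, -0.0198]
orientation: [-0.004, -0.706, -0.003, 0.708]
wrist_force: [-0.1, -1.1, -0.6]
finger_gap: 0.0599
```

>>> servo_tool:
  increments:
    - {"offset": [0.3, 0, 0], "yaw": 0}
    - {"offset": [0.6, 0, 0], "yaw": 0}
    - {"offset": [0.8, 0, 0], "yaw": 0}
    - {"offset": [0.8, 0, 0], "yaw": 0}
    - {"offset": [0.8, 0, 0], "yaw": 0}
    - {"offset": [0.8, 0, 0], "yaw": 0}
    - {"offset": [0.8, 0, 0], "yaw": 0}
    - {"offset": [0.8, 0, 0], "yaw": 0}

```text
clock: 8.4
tcp_pos: [0.4531, 0.3337, -0.026]
orientation: [0.004, 0.707, 0.004, -0.707]
wrist_force: [0.1, -0.2, 0.4]
finger_gap: 0.0599
```

>>> servo_tool:
  increments:
    - {"offset": [0, 0, 0], "yaw": 0}
    - {"offset": [0, 0, 0], "yaw": 0}
    - {"offset": [0, 0, 0], "yaw": 0}
    - {"offset": [0, 0, 0], "yaw": 0}
    - {"offset": [0, 0, 0], "yaw": 0}
    - {"offset": [0, 0, 0], "yaw": 0}
    - {"offset": [0, 0, 0], "yaw": 0}
    - {"offset": [0, 0, 0], "yaw": 0}
  claw: 0
  force: 30

```text
clock: 9.2
tcp_pos: [0.4531, 0.3338, -0.0259]
orientation: [0.004, 0.707, 0.004, -0.707]
wrist_force: [-1.3, 0.1, 2.4]
finger_gap: 0.0253
```

```bash
python3 - <<'E'
from h import *
b,im,d=grab('wrist','w5');st()
C=cloud(b,d)
for r in range(225,275,5): print(r,[C[r,c].round(3).tolist() for c in (245,255,262,272,295,305,315)])
E
```

```text
t 9.25 tcp [ 0.4532  0.3337 -0.0259] q [ 0.492  0.459 -0.334  0.777 -0.    -2.661] psi -89.37 F [-0.5  0.3  3.4] gap 0.0253
225 [[0.468, 0.352, -0.001], [0.475, 0.345, 0.019], [0.475, 0.342, 0.019], [0.475, 0.338, 0.019], [0.475, 0.327, 0.018], [0.475, 0.323, 0.018], [0.469, 0.316, -0.0]]
230 [[0.466, 0.352, -0.001], [0.473, 0.345, 0.018], [0.473, 0.342, 0.019], [0.473, 0.338, 0.018], [0.473, 0.327, 0.019], [0.473, 0.323, 0.019], [0.466, 0.316, -0.001]]
235 [[0.463, 0.352, -0.001], [0.47, 0.345, 0.017], [0.47, 0.342, 0.019], [0.471, 0.338, 0.019], [0.47, 0.327, 0.019], [0.471, 0.323, 0.019], [0.463, 0.316, -0.002]]
240 [[0.464, 0.351, 0.008], [0.467, 0.345, 0.017], [0.468, 0.342, 0.019], [0.468, 0.338, 0.019], [0.468, 0.327, 0.018], [0.468, 0.323, 0.018], [0.464, 0.317, 0.007]]
245 [[0.463, 0.35, 0.014], [0.465, 0.345, 0.017], [0.466, 0.342, 0.02], [0.466, 0.338, 0.019], [0.466, 0.327, 0.018], [0.466, 0.323, 0.02], [0.464, 0.318, 0.013]]
250 [[0.463, 0.35, 0.02], [0.462, 0.345, 0.017], [0.463, 0.342, 0.019], [0.464, 0.338, 0.02], [0.464, 0.327, 0.019], [0.463, 0.323, 0.019], [0.464, 0.318, 0.02]]
255 [[0.463, 0.349, 0.025], [0.46, 0.345, 0.018], [0.461, 0.342, 0.019], [0.461, 0.338, 0.019], [0.461, 0.327, 0.019], [0.461, 0.323, 0.02], [0.464, 0.319, 0.026]]
260 [[0.464, 0.348, 0.03], [0.458, 0.345, 0.018], [0.458, 0.342, 0.019], [0.459, 0.338, 0.019], [0.459, 0.327, 0.019], [0.459, 0.323, 0.019], [0.464, 0.319, 0.03]]
265 [[0.464, 0.348, 0.036], [0.456, 0.345, 0.019], [0.456, 0.342, 0.018], [0.456, 0.338, 0.019], [0.456, 0.327, 0.019], [0.456, 0.322, 0.018], [0.464, 0.32, 0.035]]
270 [[0.463, 0.347, 0.039], [0.454, 0.345, 0.019], [0.453, 0.342, 0.019], [0.454, 0.338, 0.02], [0.454, 0.327, 0.019], [0.453, 0.322, 0.019], [0.463, 0.32, 0.038]]
```

View pics/w5.png

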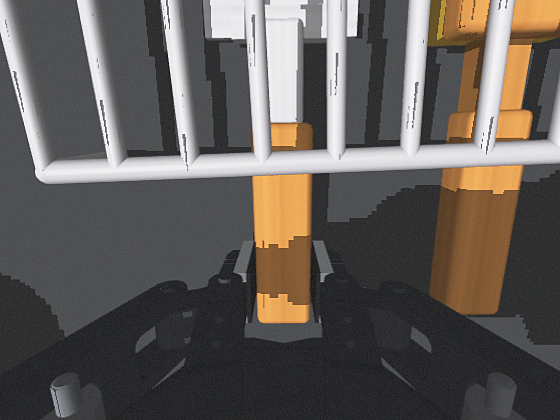

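>>> servo_tool:
  increments:
    - {"offset": [0, 0, 1], "yaw": 0}
    - {"offset": [0, 0, 3], "yaw": 0}
    - {"offset": [0, 0, 5.5], "yaw": 0}
    - {"offset": [0, 0, 8], "yaw": 0}
    - {"offset": [0, 0, 10.5], "yaw": 0}
    - {"offset": [0, 0, 12.5], "yaw": 0}
    - {"offset": [0, 0, 13.5], "yaw": 0}
    - {"offset": [0, 0, 13.5], "yaw": 0}

```text
clock: 10.05
tcp_pos: [0.3154, 0.3318, -0.026]
orientation: [-0.004, -0.706, -0.004, 0.708]
wrist_force: [-5.8, -0.6, 9.3]
finger_gap: 0.0249
```

```bash
python3 - <<'E'
from h import *
b,im,d=grab('wrist','w6');st()
E
```

```text
t 10.1 tcp [ 0.3154  0.3318 -0.026 ] q [ 6.34e-01  2.97e-01 -5.96e-01  6.81e-01  2.00e-03 -2.52e+00] psi -89.29 F [-6.9 -0.2 10.3] gap 0.0252
```

View pics/w6.png

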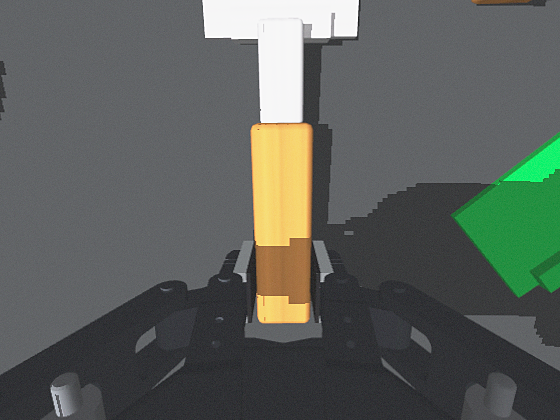

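```bash
python3 - <<'E'
from h import *
b,im,d=load('w6');C=cloud(b,d)
print('handle end/neck',plane(b,[(281,124)],.02),'neck/blade',C[45,281].round(4),C[60,281],C[30,281],plane(b,[(281,40)],.004),C[80,:][255:312:6].round(3).tolist())
print('green',plane(b,[(455,215),(519,296)],.003))
v=plane(b,[(251,130),(312,130),(256,235),(312,235)],.02);print(v)
E
```

```text
handle end/neck [[0.3806251  0.33217294 0.02      ]] neck/blade [0.4102 0.3325 0.0156] [0.40509186 0.33246829 0.01431934] [0.41567745 0.33258299 0.01443757] [[0.41468276 0.33262462 0.004     ]] [[0.4, 0.344, -0.001], [0.398, 0.34, 0.015], [0.398, 0.338, 0.015], [0.397, 0.336, 0.016], [0.398, 0.333, 0.016], [0.398, 0.331, 0.015], [0.398, 0.328, 0.014], [0.398, 0.326, 0.015], [0.4, 0.323, -0.002], [0.4, 0.32, -0.001]]
green [[0.33846347 0.24641003 0.003     ]
 [0.29429392 0.2056639  0.003     ]]
[[0.37814402 0.34420624 0.02      ]
 [0.3784519  0.31968422 0.02      ]
 [0.33324161 0.34267613 0.02      ]
 [0.33354278 0.31798953 0.02      ]]
```

>>> servo_tool:
  increments:
    - {"offset": [0, 0, 0], "yaw": 0}
    - {"offset": [0, 0, 0], "yaw": 0}
    - {"offset": [0, 0, 0], "yaw": 0}
    - {"offset": [0, 0, 0], "yaw": 0}
    - {"offset": [-2, 0, 0], "yaw": 0}
    - {"offset": [-5, 0, 0], "yaw": 0}
    - {"offset": [-8, 0, 0], "yaw": 0}
    - {"offset": [-9, 0, 0], "yaw": 0}
  claw: 0.5

```text
clock: 10.9
tcp_pos: [0.3197, 0.3332, 0.0664]
orientation: [0.003, 0.708, 0.005, -0.706]
wrist_force: [-0.0, -0.0, -0.0]
finger_gap: 0.0424
```

```bash
python3 - <<'E'
from h import *
b,im,d=grab('wrist','w7');st()
E
```

```text
t 10.95 tcp [0.3199 0.3334 0.0667] q [ 0.632  0.182 -0.472  0.911 -0.    -2.52 ] psi -89.38 F [0.1 0.4 0.9] gap 0.0424
```

View pics/w7.png

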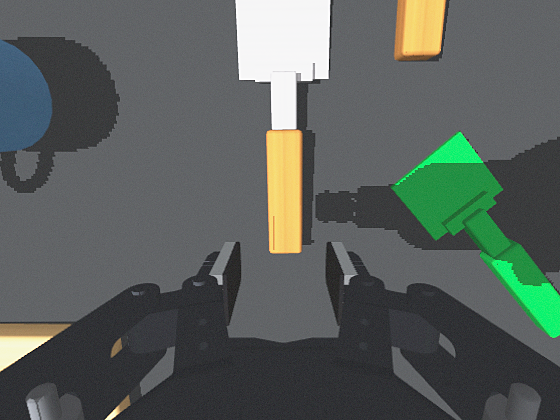

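```bash
python3 hd.py w7 255 310 100 260; python3 - <<'E'
from h import *
b,im,d=load('w7')
print('neck',plane(b,[(272,100),(297,100),(284,131),(284,73)],.016),'blade corners',plane(b,[(240,78),(329,78)],.004))
E
```

```text
z [0.01767437 0.01878869 0.01969386]
((335.1856384277344, 330.92510986328125), (92.60618591308594, 25.589746475219727), 1.3957966566085815)
[[288.6000061035156, 342.6000061035156], [289.20001220703125, 317.0], [381.79998779296875, 319.29998779296875], [381.20001220703125, 344.79998779296875]]
neck [[0.40096603 0.34047169 0.016     ]
 [0.40115132 0.32311888 0.016     ]
 [0.38017444 0.33189603 0.016     ]
 [0.41839764 0.33234601 0.016     ]] blade corners [[0.41656976 0.36392883 0.004     ]
 [0.41724622 0.29997448 0.004     ]]
```

>>> servo_tool:
  increments:
    - {"offset": [0, 0.1, -3], "yaw": 0}
    - {"offset": [0, 0.1, -6], "yaw": 0}
    - {"offset": [1, 0.1, -7.9], "yaw": -0.5}
    - {"offset": [3, 0.1, -7.9], "yaw": -0.5}
    - {"offset": [5, 0.1, -7.9], "yaw": -0.5}
    - {"offset": [7, 0.1, -7.9], "yaw": -0.5}
    - {"offset": [8.5, 0.1, -7.9], "yaw": -0.5}
    - {"offset": [9.2, 0.1, -7.9], "yaw": -0.5}

```text
clock: 11.75
tcp_pos: [0.3951, 0.3307, -0.031]
orientation: [-0.008, -0.706, -0.006, 0.708]
wrist_force: [0.1, -0.4, 0.1]
finger_gap: 0.0427
```

>>> servo_tool:
  increments:
    - {"offset": [0.3, 0, 0], "yaw": 0}
    - {"offset": [0.4, 0, 0], "yaw": 0}
    - {"offset": [0.4, 0, 0], "yaw": 0}
    - {"offset": [0.4, 0, 0], "yaw": 0}
    - {"offset": [0.4, 0, 0], "yaw": 0}
    - {"offset": [0.4, 0, 0], "yaw": 0}
    - {"offset": [0.4, 0, 0], "yaw": 0}
    - {"offset": [0.4, 0, 0], "yaw": 0}

```text
clock: 12.55
tcp_pos: [0.3971, 0.332, -0.0321]
orientation: [0.007, 0.707, 0.007, -0.707]
wrist_force: [0.3, -0.3, -0.7]
finger_gap: 0.0426
```

```bash
python3 - <<'E'
from h import *
b,im,d=grab('wrist','w8');st()
E
```

```text
t 12.6 tcp [ 0.3971  0.332  -0.0321] q [ 0.541  0.397 -0.457  0.716 -0.    -2.62 ] psi -88.87 F [-0.4 -0.7  0.3] gap 0.0428
```

View pics/w8.png

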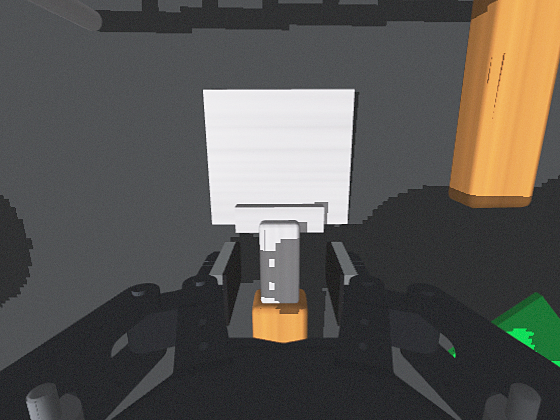

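>>> servo_tool:
  increments:
    - {"offset": [-0.3, 0, 0], "yaw": 0}
    - {"offset": [-0.3, 0, 0], "yaw": 0}
    - {"offset": [-0.3, 0, 0], "yaw": 0}
    - {"offset": [-0.3, 0, 0], "yaw": 0}
    - {"offset": [-0.3, 0, 0], "yaw": 0}
    - {"offset": [-0.3, 0, 0], "yaw": 0}
    - {"offset": [-0.3, 0, 0], "yaw": 0}
    - {"offset": [-0.3, 0, 0], "yaw": 0}
  claw: 0
  force: 50

```text
clock: 13.4
tcp_pos: [0.3975, 0.3325, -0.0284]
orientation: [0.007, 0.707, 0.007, -0.707]
wrist_force: [-1.2, -0.2, 6.2]
finger_gap: 0.0167
```

>>> servo_tool:
  increments:
    - {"offset": [-1, 0, 0], "yaw": 0}
    - {"offset": [-3, 0, 0], "yaw": 0}
    - {"offset": [-6, 0, 0], "yaw": 0}
    - {"offset": [-9, 0, 0], "yaw": 0}
    - {"offset": [-12, 0, 0], "yaw": 0}
    - {"offset": [-15, 0, 0], "yaw": 0}
    - {"offset": [-17, 0, 0], "yaw": 0}
    - {"offset": [-18, 0, 0], "yaw": 0}

```text
clock: 14.2
tcp_pos: [0.3977, 0.3323, 0.1531]
orientation: [0.007, 0.708, 0.007, -0.706]
wrist_force: [0.3, 0.1, -2.9]
finger_gap: 0.0167
```

```bash
python3 - <<'E'
from h import *
b,im,d=grab('wrist','w9');st();C=cloud(b,d)
m,im,d=grab('scene','s9')
cv2.imwrite('pics/s9c.png',cv2.resize(im[120:320,280:480],None,fx=3,fy=3,interpolation=2)[:,:,::-1])
E
```

```text
t 14.25 tcp [0.398  0.3325 0.1536] q [ 0.541  0.221 -0.194  1.152 -0.    -2.62 ] psi -88.87 F [-0.3  0.6 -1.3] gap 0.0164
```

View pics/w9.png

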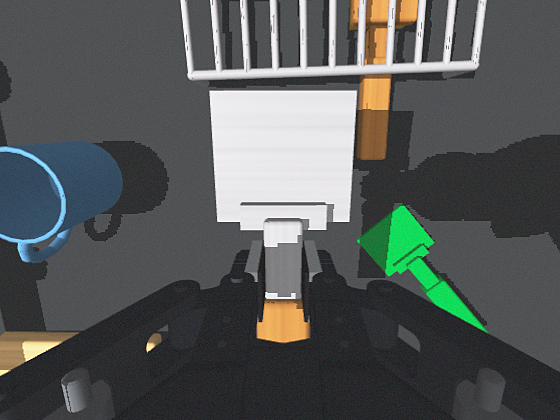

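View pics/s9c.png

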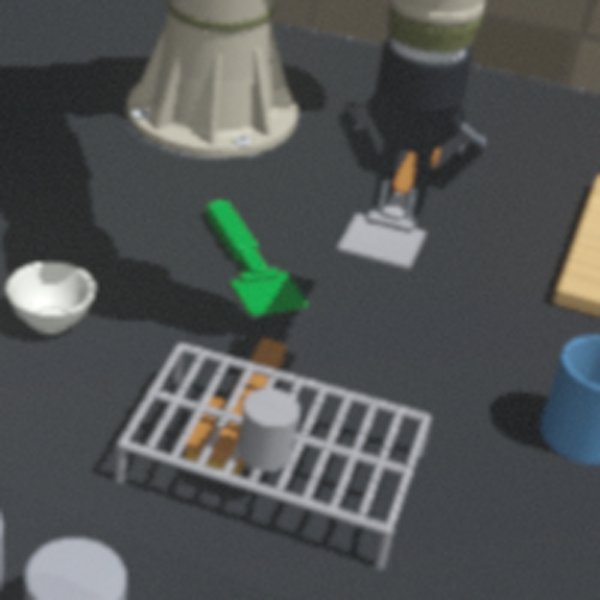

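>>> servo_tool:
  increments:
    - {"offset": [0, 0, 0], "yaw": 8.5}
    - {"offset": [0, 0, 0], "yaw": 17}
    - {"offset": [0, 0, 0], "yaw": 25.5}
    - {"offset": [0, 0, 0], "yaw": 34}
    - {"offset": [0, 0, 0], "yaw": 42.5}
    - {"offset": [0, 0, 0], "yaw": 51}
    - {"offset": [0, 0, 0], "yaw": 59.5}
    - {"offset": [0, 0, 0], "yaw": 68}

```text
clock: 15.1
tcp_pos: [0.3959, 0.3312, 0.1489]
orientation: [0.39, -0.588, 0.393, 0.589]
wrist_force: [-0.2, -0.2, -1.7]
finger_gap: 0.0163
```

>>> servo_tool:
  increments:
    - {"offset": [0, 1, -2], "yaw": 8.5}
    - {"offset": [0, 2, -5], "yaw": 17}
    - {"offset": [0, 3.5, -8], "yaw": 25.5}
    - {"offset": [0, 5, -11.5], "yaw": 34}
    - {"offset": [0, 6.5, -15], "yaw": 42.5}
    - {"offset": [0, 8, -18.5], "yaw": 51}
    - {"offset": [0, 9.5, -22], "yaw": 59.5}
    - {"offset": [0, 10.5, -25], "yaw": 68}

```text
clock: 15.9
tcp_pos: [0.3968, 0.0592, 0.1493]
orientation: [0.653, -0.269, 0.655, 0.269]
wrist_force: [-0.1, -0.2, -1.4]
finger_gap: 0.0166
```

```bash
python3 - <<'E'
from h import *
s,M=st();print(M[:,1],M[:,2])
dl=np.array([.3995,-.235,s['tcp_pos'][2]])-s['tcp_pos'];print('tool offs cm',(M.T@dl*100).round(2))
E
```

```text
t 15.9 tcp [0.3968 0.0592 0.1493] q [-0.052  0.005 -0.453  1.116 -0.    -0.833] psi 134.74 F [-0.1 -0.2 -1.4] gap 0.0166
[-0.70394152  0.71025501  0.00203794] [ 0.71025104  0.70394443 -0.00238889]
tool offs cm [ 1.000e-02 -2.108e+01 -2.052e+01]
```

>>> servo_tool:
  increments:
    - {"offset": [0, -2, -2], "yaw": 8}
    - {"offset": [0, -5, -5], "yaw": 16}
    - {"offset": [0, -8, -8], "yaw": 24}
    - {"offset": [0, -11, -11], "yaw": 32}
    - {"offset": [0, -14, -14], "yaw": 40}
    - {"offset": [0, -17, -17], "yaw": 48.9}
    - {"offset": [0, -20, -19.5], "yaw": 48.9}
    - {"offset": [0, -21, -20.5], "yaw": 48.9}

```text
clock: 16.7
tcp_pos: [0.4024, -0.2357, 0.1493]
orientation: [0.706, 0.024, 0.707, -0.025]
wrist_force: [0.2, 0.7, -1.1]
finger_gap: 0.0166
```

```bash
python3 - <<'E'
from h import *
b,im,d=grab('wrist','w10');st()
E
```

```text
t 16.75 tcp [ 0.4024 -0.2361  0.1493] q [-7.020e-01  1.290e-01 -3.180e-01  1.125e+00 -1.000e-03 -6.330e-01] psi 86.02 F [ 1.5 -2.7 -2.1] gap 0.0168
```

View pics/w10.png

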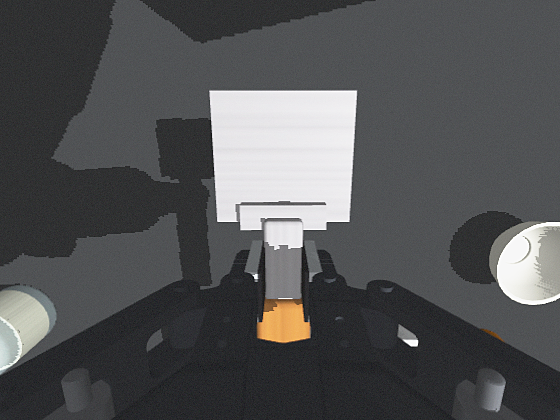

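```bash
python3 - <<'E'
from h import *
b,im,d=load('w10');C=cloud(b,d)
for p in [(283,95),(283,195),(220,150),(345,150),(283,225)]: print(p,C[p[1]-2:p[1]+3,p[0]-2:p[0]+3].reshape(-1,3).mean(0).round(4))
E=np.array([(210,91),(356,91)]);zb=np.nanmedian(C[100:190,225:340,2]);w=plane(b,E,zb);print(zb,w, 'mid',w.mean(0))
e=w[1]-w[0];print('blade edge dir',np.degrees(np.arctan2(e[1],e[0])))
for n in ['scene','top']:
    m,im,d=grab(n,n+'10')
    bx=(170,150,330,270) if n=='scene' else (270,160,400,290)
    cv2.imwrite(f'pics/{n}10c.png',cv2.resize(im[bx[1]:bx[3],bx[0]:bx[2]],None,fx=4.5,fy=4.5,interpolation=2)[:,:,::-1])
E
```

```text
(283, 95) [ 0.3245 -0.2314  0.1806]
(283, 195) [ 0.3692 -0.2345  0.1807]
(220, 150) [ 0.3462 -0.2618  0.1806]
(345, 150) [ 0.3501 -0.2049  0.1809]
(283, 225) [ 0.3802 -0.2353  0.1925]
0.18076319831149598 [[ 0.32070674 -0.2629957   0.1807632 ]
 [ 0.32510722 -0.19966919  0.1807632 ]] mid [ 0.32290698 -0.23133244  0.1807632 ]
blade edge dir 86.02497577550385
```

View pics/scene10c.png

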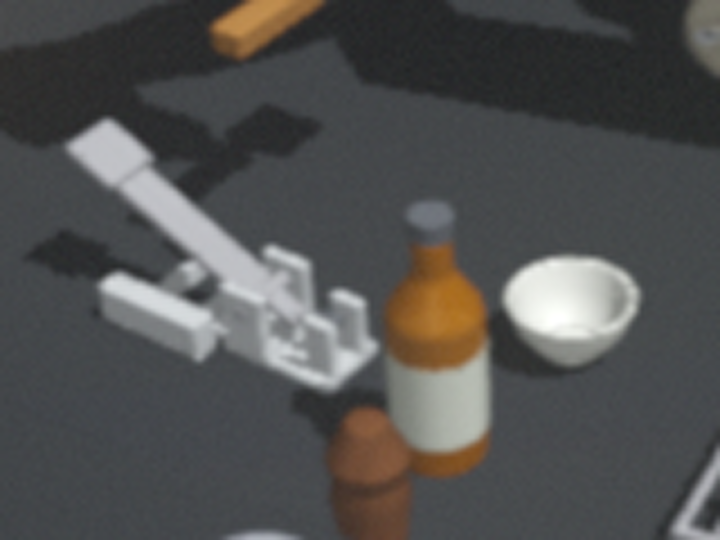

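View pics/top10c.png

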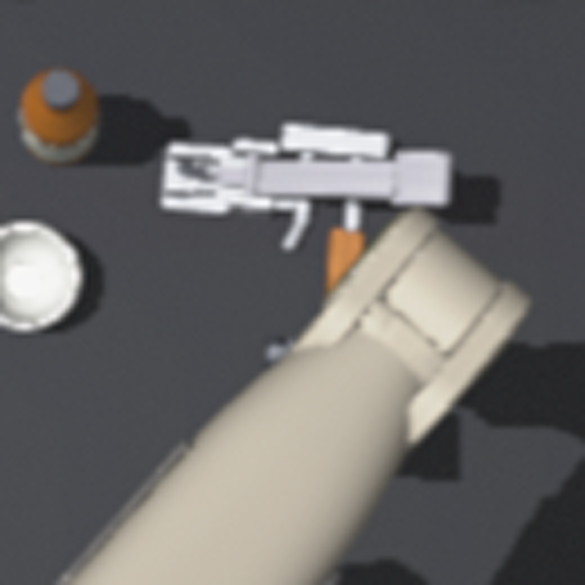

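>>> servo_tool:
  increments:
    - {"offset": [0, 0.1, -1], "yaw": 0}
    - {"offset": [2, 0.1, -2], "yaw": 0.2}
    - {"offset": [5, 0.1, -2], "yaw": 0.2}
    - {"offset": [9, 0.1, -2], "yaw": 0.2}
    - {"offset": [12, 0.1, -2], "yaw": 0.2}
    - {"offset": [15, 0.1, -2], "yaw": 0.2}
    - {"offset": [16.5, 0.1, -2], "yaw": 0.2}
    - {"offset": [17.3, 0.1, -2], "yaw": 0.2}

```text
clock: 17.65
tcp_pos: [0.3812, -0.2274, -0.0235]
orientation: [0.706, 0.025, 0.708, -0.023]
wrist_force: [-0.6, 0.4, -1.6]
finger_gap: 0.0165
```

```bash
python3 - <<'E'
from h import *
b,im,d=grab('wrist','w11');st();C=cloud(b,d)
zb=np.nanmedian(C[100:190,225:340,2]);print('blade top',zb,[C[r-3:r+4,270:295,2].mean().round(4) for r in (100,190)])
for n in ['scene','top']:
    m,im,d=grab(n,n+'11')
    bx=(170,150,330,270) if n=='scene' else (270,160,400,290)
    cv2.imwrite(f'pics/{n}11c.png',cv2.resize(im[bx[1]:bx[3],bx[0]:bx[2]],None,fx=4.5,fy=4.5,interpolation=2)[:,:,::-1])
E
```

```text
t 17.7 tcp [ 0.3813 -0.2278 -0.0237] q [-0.72   0.272 -0.624  0.678  0.    -0.652] psi 86.14 F [-0.2  0.5 -1.4] gap 0.0169
blade top 0.00809740320886368 [np.float64(nan), np.float64(nan)]
```

View pics/scene11c.png

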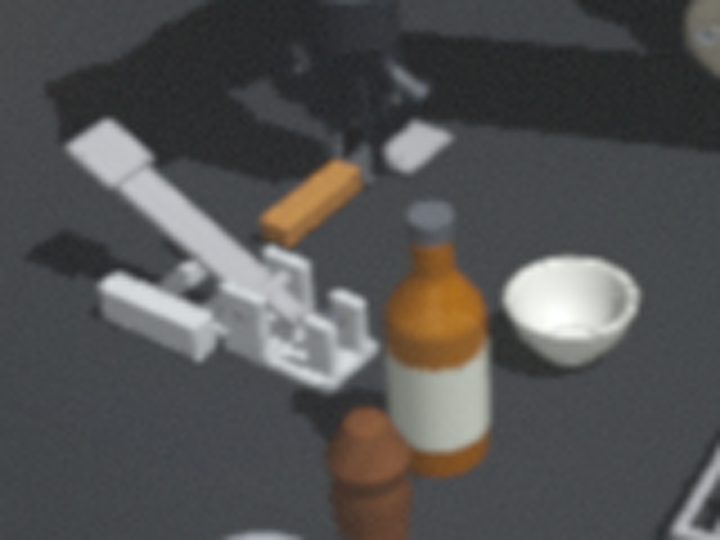

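View pics/top11c.png

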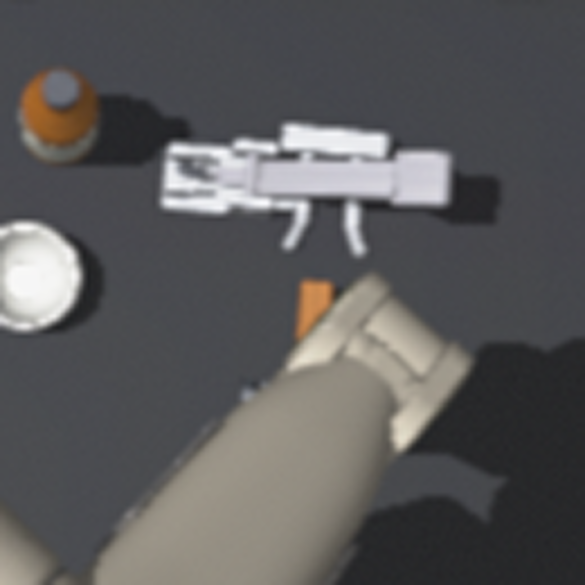

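View pics/w11.png

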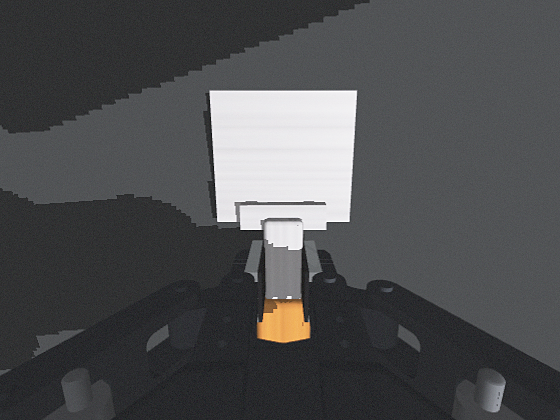

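```bash
python3 - <<'E'
from h import *
m,im,d=load('top11')
f=lambda x,y,z:plane(m,[(270+x/4.5,160+y/4.5)],z)[0].round(4)
print('end',f(301,282,.022),f(332,284,.022),'tips',f(288,247,.014),f(360,253,.014),'knees in',f(304,207,.014),f(349,207,.014))
print('stop back',f(282,124,.014),f(388,132,.014))
m,im,d=load('scene11');g=lambda x,y,z:plane(m,[(170+x/4.5,150+y/4.5)],z)[0].round(4)
print('scene end',g(262,220,.022),g(292,230,.022))
s,M=st();t=s['tcp_pos']
end=t+.1103*np.array([M[0,2],M[1,2],0]);print('end pred',end)
cx=np.array([np.cos(np.radians(-4.2)),np.sin(np.radians(-4.2)),0]);stop=np.array([.604,-.25,0])
for back in (.085,.0):
    tgt=stop-cx*(.1103+back);dl=tgt-t;dl[2]=0;print(back,tgt,(M.T@dl*100).round(2))
E
```

```text
end [ 0.4866 -0.222   0.022 ] [ 0.4853 -0.2488  0.022 ] tips [ 0.5181 -0.2115  0.014 ] [ 0.5138 -0.2741  0.014 ] knees in [ 0.5535 -0.2254  0.014 ] [ 0.5541 -0.2646  0.014 ]
stop back [ 0.6268 -0.206   0.014 ] [ 0.6211 -0.2988  0.014 ]
scene end [ 0.4919 -0.2434  0.022 ] [ 0.492  -0.2162  0.022 ]
t 17.8 tcp [ 0.3827 -0.2294 -0.0218] q [-0.72   0.271 -0.621  0.68  -0.    -0.652] psi 86.11 F [ 0.   0.1 -2.7] gap 0.0166
end pred [ 0.49275442 -0.23685947 -0.02183768]
0.085 [ 0.40922448 -0.23569658  0.        ] [-0.   -0.45  2.69]
0.0 [ 0.49399621 -0.24192183  0.        ] [-0.   -0.5  11.19]
```

>>> servo_tool:
  increments:
    - {"offset": [0.2, -0.3, 0], "yaw": 0}
    - {"offset": [0.4, -0.5, 0.3], "yaw": 0}
    - {"offset": [0.4, -0.5, 1], "yaw": 0}
    - {"offset": [0.4, -0.5, 1.7], "yaw": 0}
    - {"offset": [0.4, -0.5, 2.4], "yaw": 0}
    - {"offset": [0.4, -0.5, 2.4], "yaw": 0}
    - {"offset": [0.4, -0.5, 2.4], "yaw": 0}
    - {"offset": [0.4, -0.5, 2.4], "yaw": 0}

```text
clock: 18.6
tcp_pos: [0.4062, -0.2366, -0.0263]
orientation: [0.706, 0.025, 0.707, -0.024]
wrist_force: [-0.4, 0.3, -1.9]
finger_gap: 0.0169
```

```bash
cat > chk.py <<'E'
from h import *
import sys
tag=sys.argv[1]
b,im,d=grab('wrist','w'+tag);C=cloud(b,d)
zb=np.nanmedian(C[100:190,225:340,2])
w=plane(b,np.array([(210,91),(356,91)]),zb)
for n in ['scene','top']:
    m,im,d=grab(n,n+tag)
    bx=(170,150,330,270) if n=='scene' else (270,160,400,290)
    cv2.imwrite(f'pics/{n}{tag}c.png',cv2.resize(im[bx[1]:bx[3],bx[0]:bx[2]],None,fx=4.5,fy=4.5,interpolation=2)[:,:,::-1])
s,M=st();t=s['tcp_pos'];print('blade z',zb)
cx=np.array([np.cos(np.radians(-4.2)),np.sin(np.radians(-4.2)),0]);cy=np.array([-cx[1],cx[0],0]);stop=np.array([.604,-.25,0])
end=t+.1103*np.array([M[0,2],M[1,2],0]);print('end in clamp',(end-stop)@cx,(end-stop)@cy)
e2=w.mean(0)+.19*cx;print('end from blade',(e2-stop)@cx,(e2-stop)@cy)
E
python3 chk.py 12
```

```text
t 18.75 tcp [ 0.4063 -0.2368 -0.0262] q [-0.699  0.315 -0.568  0.688 -0.    -0.629] psi 86.02 F [-0.7  0.6 -2.1] gap 0.0165
blade z 0.005177324860875326
end in clamp -0.08787703726903996 -0.0008885193882519588
end from blade -0.08781841972221129 -0.0026933830708858893
```

View pics/top12c.png

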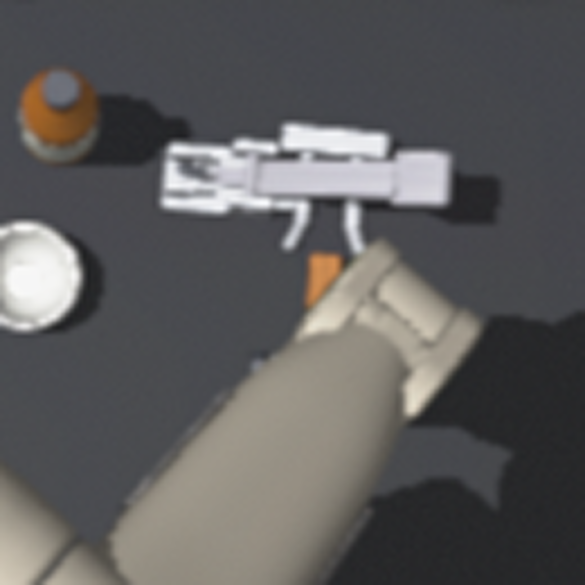

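View pics/scene12c.png

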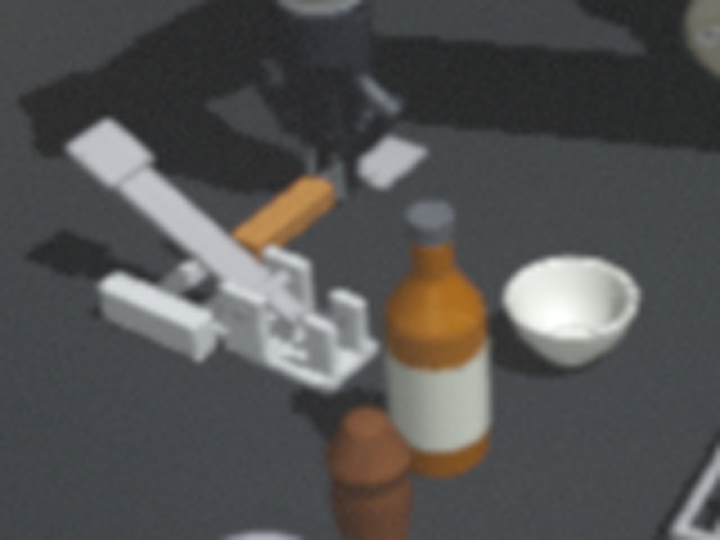

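>>> servo_tool:
  increments:
    - {"offset": [0, 0.1, 1], "yaw": 0}
    - {"offset": [0, 0.1, 2.2], "yaw": 0}
    - {"offset": [0, 0.1, 3.4], "yaw": 0}
    - {"offset": [0, 0.1, 4.6], "yaw": 0}
    - {"offset": [0, 0.1, 5.8], "yaw": 0}
    - {"offset": [0, 0.1, 7], "yaw": 0}
    - {"offset": [0, 0.1, 7.6], "yaw": 0}
    - {"offset": [0, 0.1, 7.6], "yaw": 0}

```text
clock: 19.55
tcp_pos: [0.4836, -0.2414, -0.0262]
orientation: [0.707, 0.024, 0.707, -0.024]
wrist_force: [-0.6, -0.1, -1.9]
finger_gap: 0.0162
```

```bash
python3 chk.py 13
```

```text
t 19.7 tcp [ 0.4818 -0.2409 -0.0263] q [-0.613  0.423 -0.396  0.753 -0.    -0.543] psi 86.03 F [-0.1  0.1 -0.8] gap 0.0166
blade z 0.0051941791905602
end in clamp -0.012257270205027057 0.0005757939139856707
end from blade -0.01039329899256147 -0.0018026971290974532
```

View pics/scene13c.png

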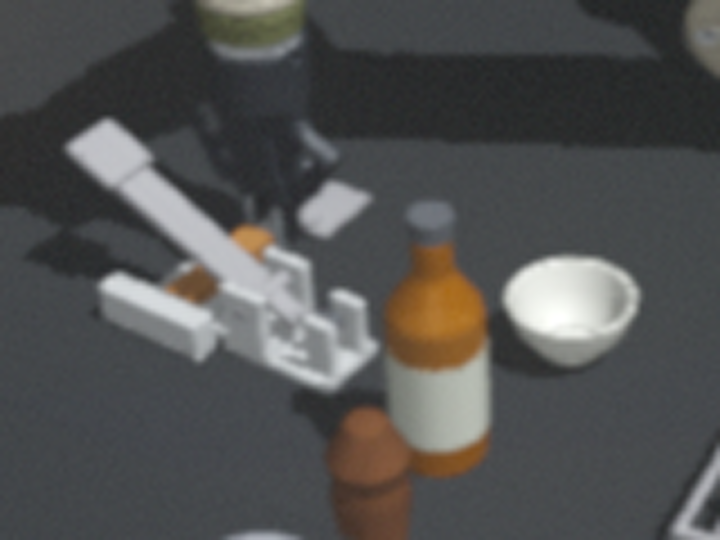

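Smoothly in, about 11 mm from the stop, no contact. Next I push gently until the stop is felt.

>>> servo_tool:
  increments:
    - {"offset": [0, 0, 0.2], "yaw": 0}
    - {"offset": [0, 0, 0.4], "yaw": 0}
    - {"offset": [0, 0, 0.6], "yaw": 0}
    - {"offset": [0, 0, 0.7], "yaw": 0}
    - {"offset": [0, 0, 0.8], "yaw": 0}
    - {"offset": [0, 0, 0.9], "yaw": 0}
    - {"offset": [0, 0, 0.9], "yaw": 0}
    - {"offset": [0, 0, 0.9], "yaw": 0}

```text
clock: 20.5
tcp_pos: [0.4914, -0.2418, -0.0261]
orientation: [0.707, 0.024, 0.707, -0.024]
wrist_force: [-0.1, 0.3, -1.7]
finger_gap: 0.0166
```

```bash
python3 chk.py 14
```

```text
t 20.65 tcp [ 0.4914 -0.2418 -0.0261] q [-0.604  0.436 -0.373  0.761 -0.    -0.535] psi 86.04 F [-0.5 -0.2 -2.5] gap 0.017
blade z 0.005257911128490611
end in clamp -0.0026166231244691435 0.00039053615012487876
end from blade -0.002526784463504031 -0.0015909757229095882
```

>>> servo_tool:
  increments:
    - {"offset": [0, 0, 0.1], "yaw": 0}
    - {"offset": [0, 0, 0.2], "yaw": 0}
    - {"offset": [0, 0, 0.3], "yaw": 0}
    - {"offset": [0, 0, 0.3], "yaw": 0}
    - {"offset": [0, 0, 0.3], "yaw": 0}
    - {"offset": [0, 0, 0.3], "yaw": 0}
    - {"offset": [0, 0, 0.3], "yaw": 0}
    - {"offset": [0, 0, 0.3], "yaw": 0}

```text
clock: 21.45
tcp_pos: [0.4941, -0.2419, -0.0262]
orientation: [0.706, 0.025, 0.707, -0.024]
wrist_force: [-2.5, 0.3, -0.3]
finger_gap: 0.0167
```

>>> servo_tool:
  increments:
    - {"offset": [0, 0, 0.1], "yaw": 0}
    - {"offset": [0, 0, 0.1], "yaw": 0}
    - {"offset": [0, 0, 0.2], "yaw": 0}
    - {"offset": [0, 0, 0.2], "yaw": 0}
    - {"offset": [0, 0, 0.2], "yaw": 0}
    - {"offset": [0, 0, 0.2], "yaw": 0}
    - {"offset": [0, 0, 0.2], "yaw": 0}
    - {"offset": [0, 0, 0.2], "yaw": 0}

```text
clock: 22.25
tcp_pos: [0.4941, -0.2416, -0.0266]
orientation: [0.705, 0.025, 0.708, -0.024]
wrist_force: [-6.9, 0.3, 0.2]
finger_gap: 0.0164
```

```bash
python3 chk.py 15
```

```text
t 22.4 tcp [ 0.4941 -0.2416 -0.0267] q [-0.6    0.444 -0.363  0.768 -0.002 -0.53 ] psi 85.99 F [-6.8 -0.6 -0.2] gap 0.0168
blade z 0.004517699551668253
end in clamp 5.683488887246791e-05 0.0006832130624151692
end from blade 0.0002225124531513086 -0.0011264124840463638
```

>>> servo_tool:
  increments:
    - {"offset": [0.1, 0, -0.1], "yaw": 0}
    - {"offset": [0.1, 0, -0.1], "yaw": 0}
    - {"offset": [0.1, 0, -0.1], "yaw": 0}
    - {"offset": [0.1, 0, -0.1], "yaw": 0}
    - {"offset": [0.1, 0, -0.1], "yaw": 0}
    - {"offset": [0.1, 0, -0.1], "yaw": 0}
    - {"offset": [0.1, 0, -0.1], "yaw": 0}
    - {"offset": [0.1, 0, -0.1], "yaw": 0}
  claw: 0.5

```text
clock: 23.2
tcp_pos: [0.4954, -0.2421, -0.0271]
orientation: [0.707, 0.024, 0.707, -0.025]
wrist_force: [-0.3, 0.7, -0.4]
finger_gap: 0.0426
```

>>> servo_tool:
  increments:
    - {"offset": [-1, 0, 0], "yaw": 0}
    - {"offset": [-3, 0, 0], "yaw": 0}
    - {"offset": [-6, 0, 0], "yaw": 0}
    - {"offset": [-10, 0, -1], "yaw": 0}
    - {"offset": [-14, 0, -3], "yaw": 0}
    - {"offset": [-18, 0, -5], "yaw": 0}
    - {"offset": [-20, 0, -6], "yaw": 0}
    - {"offset": [-20, 0, -6], "yaw": 0}

```text
clock: 24.0
tcp_pos: [0.4363, -0.2392, 0.1774]
orientation: [0.709, 0.023, 0.705, -0.026]
wrist_force: [0.7, 0.4, -0.0]
finger_gap: 0.0424
```

```bash
python3 chk.py 16
```

```text
t 24.15 tcp [ 0.4355 -0.2378  0.1725] q [-0.662  0.172 -0.208  1.19   0.    -0.592] psi 86.03 F [-0.2 -0.2 -0.1] gap 0.0428
blade z -0.000847063890244304
end in clamp -0.05860400332216175 0.00023135362482163633
end from blade -0.07684891224525649 -0.0038797744116741356
```

View pics/top16c.png

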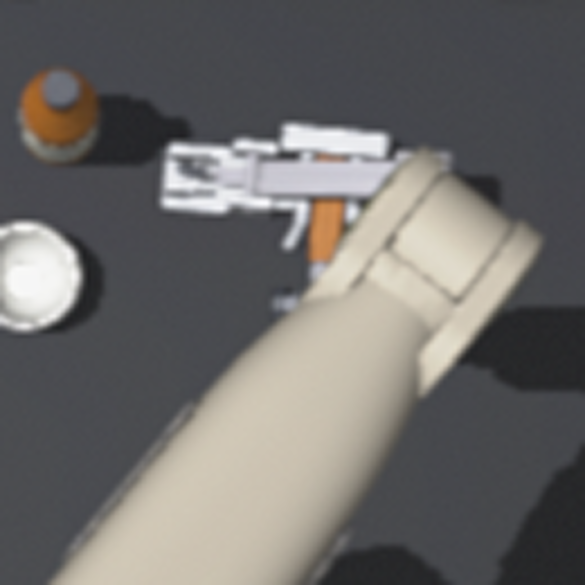

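View pics/scene16c.png

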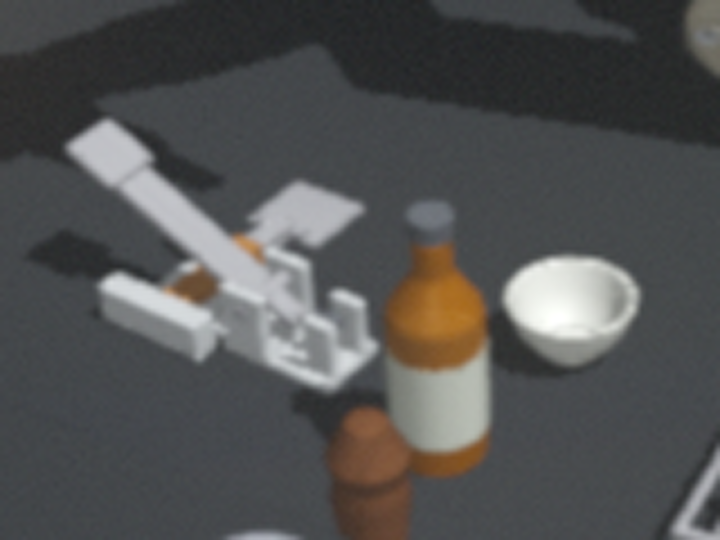

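View pics/w16.png

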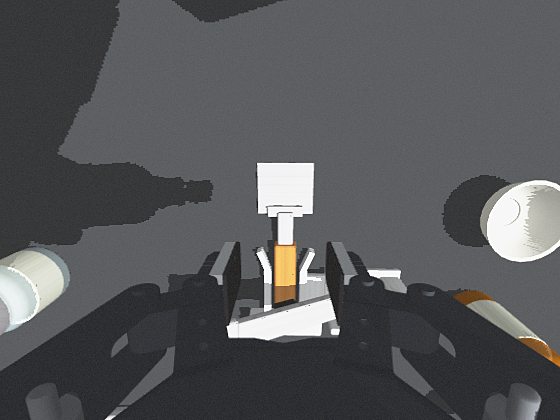

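>>> servo_tool:
  increments:
    - {"offset": [0, -1, 2], "yaw": 0}
    - {"offset": [0, -2, 5], "yaw": 0}
    - {"offset": [0, -4, 8], "yaw": 0}
    - {"offset": [0, -6, 11], "yaw": 0}
    - {"offset": [0, -6.8, 13], "yaw": 0}
    - {"offset": [0, -6.8, 13.9], "yaw": 0}
    - {"offset": [0, -6.8, 13.9], "yaw": 0}
    - {"offset": [0, -6.8, 13.9], "yaw": 0}
  claw: 0

```text
clock: 24.95
tcp_pos: [0.5687, -0.3143, 0.1717]
orientation: [0.706, 0.025, 0.708, -0.024]
wrist_force: [-0.3, 0.0, 0.5]
finger_gap: -0.0002
```

```bash
python3 - <<'E'
from h import *
b,im,d=load('w16')
w=plane(b,[(258,163),(313,163)],.004).mean(0);
cx=np.array([np.cos(np.radians(-4.2)),np.sin(np.radians(-4.2)),0]);cy=np.array([-cx[1],cx[0],0]);stop=np.array([.604,-.25,0])
e=w+.19*cx-stop;print('end in clamp',e@cx,e@cy)
e=plane(b,[(258,163)],.004)-plane(b,[(313,163)],.004);print('dir',np.degrees(np.arctan2(e[0,1],e[0,0])))
s,M=st();t=s['tcp_pos'];print('tip in clamp',(t-stop)@cx,(t-stop)@cy)
b,im,d=grab('wrist','w17')
m,im,d=grab('scene','s17');cv2.imwrite('pics/s17c.png',cv2.resize(im[110:270,150:330],None,fx=4,fy=4,interpolation=2)[:,:,::-1])
E
```

```text
end in clamp 0.00022143813441893642 -0.0006886073292829197
dir -93.97766822932424
t 24.95 tcp [ 0.5687 -0.3143  0.1717] q [-0.628  0.473  0.212  1.312 -0.    -0.56 ] psi 86.07 F [-0.3  0.   0.5] gap -0.0002
tip in clamp -0.030525437212144114 -0.06673922534632717
```

View pics/w17.png

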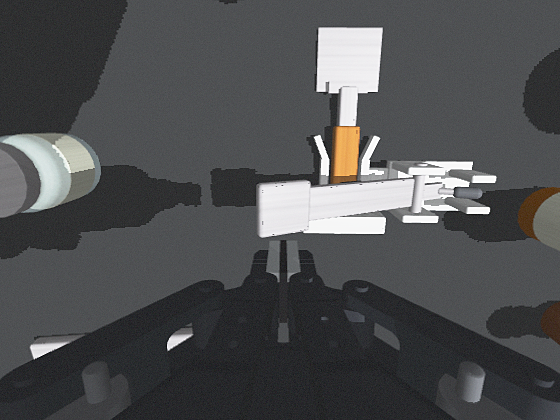

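View pics/s17c.png

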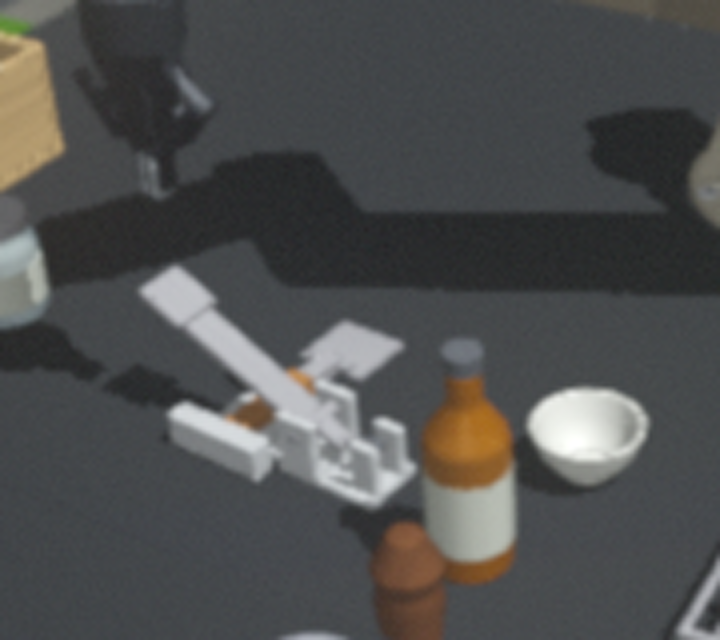

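>>> servo_tool:
  increments:
    - {"offset": [2, -0.2, 0], "yaw": 0}
    - {"offset": [4, -0.2, 0], "yaw": 0}
    - {"offset": [6, -0.2, 0], "yaw": 0}
    - {"offset": [7, -0.2, 0], "yaw": 0}
    - {"offset": [8, -0.2, 0], "yaw": 0}
    - {"offset": [8.7, -0.2, 0], "yaw": 0}
    - {"offset": [8.7, -0.2, 0], "yaw": 0}
    - {"offset": [8.7, -0.2, 0], "yaw": 0}

```text
clock: 25.85
tcp_pos: [0.5697, -0.3176, 0.0866]
orientation: [0.707, 0.024, 0.706, -0.025]
wrist_force: [-0.1, 0.3, -0.7]
finger_gap: -0.0001
```

>>> servo_tool:
  increments:
    - {"offset": [0.4, 0, 0], "yaw": 0}
    - {"offset": [0.8, 0, 0], "yaw": 0}
    - {"offset": [1.2, -0.1, 0], "yaw": 0}
    - {"offset": [1.6, -0.2, 0], "yaw": 0}
    - {"offset": [2.0, -0.3, 0], "yaw": 0}
    - {"offset": [2.4, -0.4, 0], "yaw": 0}
    - {"offset": [2.8, -0.5, 0], "yaw": 0}
    - {"offset": [3.2, -0.5, 0], "yaw": 0}

```text
clock: 26.65
tcp_pos: [0.5698, -0.3234, 0.0546]
orientation: [0.707, 0.024, 0.706, -0.025]
wrist_force: [-0.1, -1.0, 2.8]
finger_gap: 0.0003
```

```bash
python3 - <<'E'
from h import *
st()
m,im,d=grab('scene','s18');cv2.imwrite('pics/s18c.png',cv2.resize(im[110:270,150:330],None,fx=4,fy=4,interpolation=2)[:,:,::-1])
E
```

```text
t 26.65 tcp [ 0.5698 -0.3234  0.0546] q [-0.638  0.537  0.023  1.054 -0.    -0.569] psi 86.01 F [-0.1 -1.   2.8] gap 0.0003
```

View pics/s18c.png

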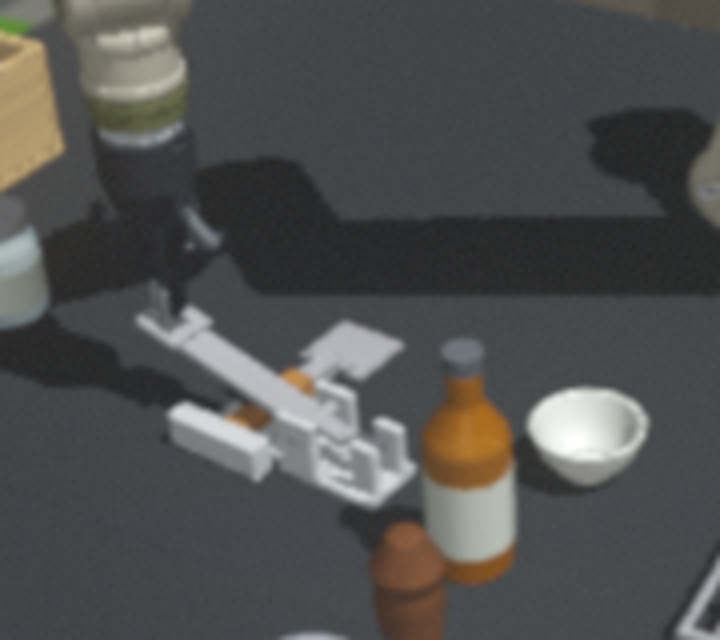

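>>> servo_tool:
  increments:
    - {"offset": [0.5, -0.1, 0], "yaw": 0}
    - {"offset": [1.0, -0.2, 0], "yaw": 0}
    - {"offset": [1.5, -0.3, 0], "yaw": 0}
    - {"offset": [2.0, -0.4, 0], "yaw": 0}
    - {"offset": [2.5, -0.5, 0], "yaw": 0}
    - {"offset": [3.0, -0.5, 0], "yaw": 0}
    - {"offset": [3.5, -0.5, 0], "yaw": 0}
    - {"offset": [3.9, -0.5, 0], "yaw": 0}

```text
clock: 27.5
tcp_pos: [0.5686, -0.3273, 0.0153]
orientation: [0.707, 0.024, 0.707, -0.025]
wrist_force: [-8.6, 5.6, 30.0]
finger_gap: -0.0001
```

>>> servo_tool:
  increments:
    - {"offset": [0.2, 0, 0], "yaw": 0}
    - {"offset": [0.3, 0, 0], "yaw": 0}
    - {"offset": [0.4, 0, 0], "yaw": 0}
    - {"offset": [0.5, 0, 0], "yaw": 0}
    - {"offset": [0.6, 0, 0], "yaw": 0}
    - {"offset": [0.6, 0, 0], "yaw": 0}
    - {"offset": [0.6, 0, 0], "yaw": 0}
    - {"offset": [0.6, 0, 0], "yaw": 0}

```text
clock: 28.3
tcp_pos: [0.5687, -0.3275, 0.0152]
orientation: [0.707, 0.024, 0.706, -0.025]
wrist_force: [-11.7, 7.8, 34.5]
finger_gap: 0.0001
```

```bash
python3 - <<'E'
from h import *
st()
m,im,d=grab('scene','s19');cv2.imwrite('pics/s19c.png',cv2.resize(im[110:270,150:330],None,fx=4,fy=4,interpolation=2)[:,:,::-1])
E
```

```text
t 28.3 tcp [ 0.5687 -0.3275  0.0152] q [-0.644  0.57  -0.026  0.972 -0.001 -0.575] psi 86.04 F [-11.7   7.8  34.5] gap 0.0001
```

View pics/s19c.png

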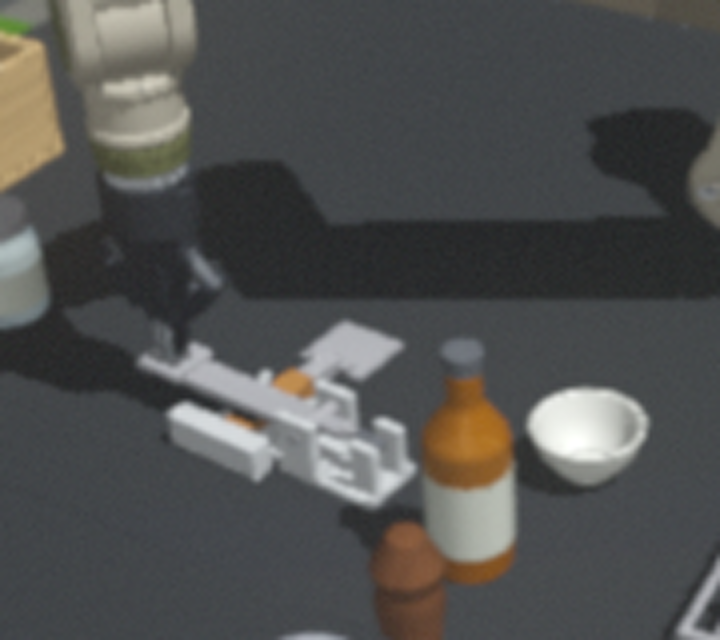

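Arm is down, firm at 34 N. Now I lift off straight up and check that it stays.

>>> servo_tool:
  increments:
    - {"offset": [-1, 0, 0], "yaw": 0}
    - {"offset": [-2, 0, 0], "yaw": 0}
    - {"offset": [-4, 0, 0], "yaw": 0}
    - {"offset": [-7, 0, 0], "yaw": 0}
    - {"offset": [-10, 0, 0], "yaw": 0}
    - {"offset": [-14, 0, 0], "yaw": 0}
    - {"offset": [-17, 0, 0], "yaw": 0}
    - {"offset": [-19, 0, 0], "yaw": 0}

```text
clock: 29.15
tcp_pos: [0.5695, -0.3279, 0.2017]
orientation: [0.708, 0.024, 0.706, -0.025]
wrist_force: [0.7, -0.7, -0.7]
finger_gap: -0.0
```

>>> servo_tool:
  increments:
    - {"offset": [0, 0, -2], "yaw": 0}
    - {"offset": [0, 0, -4], "yaw": 0}
    - {"offset": [0, 0, -6], "yaw": 0}
    - {"offset": [0, 0, -8], "yaw": 0}
    - {"offset": [0, 0, -10], "yaw": 0}
    - {"offset": [0, 0, -11], "yaw": 0}
    - {"offset": [0, 0, -11], "yaw": 0}
    - {"offset": [0, 0, -11], "yaw": 0}

```text
clock: 29.95
tcp_pos: [0.4595, -0.3201, 0.199]
orientation: [0.707, 0.024, 0.706, -0.025]
wrist_force: [0.6, 0.1, 0.1]
finger_gap: -0.0001
```

```bash
python3 - <<'E'
from h import *
st()
b,im,d=grab('wrist','w20')
m,im,d=grab('scene','s20');cv2.imwrite('pics/s20c.png',cv2.resize(im[110:270,150:330],None,fx=4,fy=4,interpolation=2)[:,:,::-1])
m,im,d=grab('top','t20')
E
```

```text
t 29.95 tcp [ 0.4595 -0.3201  0.199 ] q [-7.520e-01  2.840e-01  1.000e-03  1.287e+00  0.000e+00 -6.820e-01] psi 86.02 F [0.6 0.1 0.1] gap -0.0001
```

View pics/s20c.png

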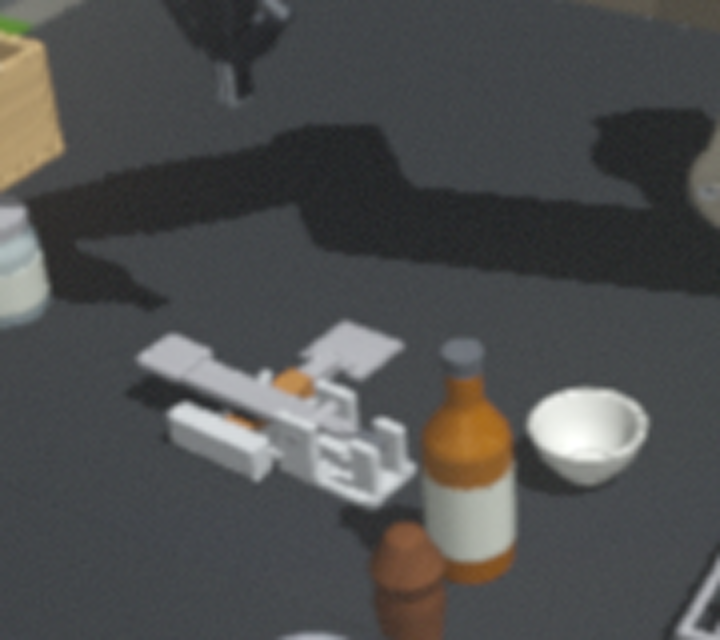

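View pics/w20.png

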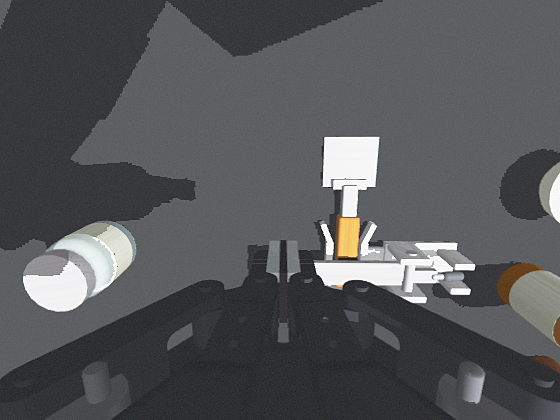

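View pics/t20.png

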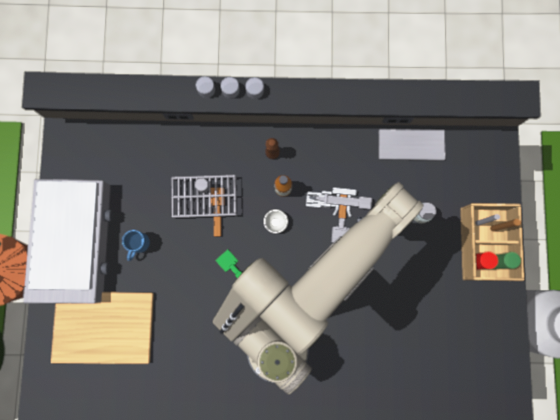

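Scene (170,355 in the crop) shows the arm lying flat on the handle and holding. I check the numbers, then hand in.

```bash
python3 - <<'E'
from h import *
b,im,d=load('w20')
cx=np.array([np.cos(np.radians(-4.2)),np.sin(np.radians(-4.2)),0]);cy=np.array([-cx[1],cx[0],0]);stop=np.array([.604,-.25,0])
p=plane(b,[(323,138),(379,137)],.004);e=p.mean(0)+.19*cx-stop;print('end in clamp',e@cx,e@cy,'dir',np.degrees(np.arctan2(*(p[1]-p[0])[[1,0]])))
m,im,d=load('s20');C=cloud(m,d)
for x,y in [(170,355),(190,358),(230,380),(270,397)]:
    q=C[110+y//4,150+x//4]; r=q-stop; print(q.round(4),'clamp',(r@cx).round(3),(r@cy).round(3))
b0=load('scene0')[1].astype(int);print('rack diff',abs(im.astype(int)-b0)[225:305,325:365].mean())
E
```

```text
end in clamp 0.0008556500966150145 -0.0018338973311022942 dir 86.98587607547432
[ 0.5705 -0.3316  0.0454] clamp -0.027 -0.084
[ 0.5658 -0.3148  0.044 ] clamp -0.033 -0.067
[ 0.575  -0.2671  0.0418] clamp -0.028 -0.019
[ 0.5754 -0.2271  0.0399] clamp -0.03 0.021
rack diff 1.2071875
```

```bash
python3 - <<'E'
from workcell import env
print(env.hand_in()); print(env.get_state()['clock'])
E
```

```text
the job is handed in; nothing more can be done
None
the job is handed in; nothing more can be done
```

The scraper is in the spring clamp, the clamp's arm is snapped down on its handle by itself, and the job is handed in. The robot's clock read about 30 s. No verdict was reported.

**What I did:** I pulled the scraper straight out from under the rack by its handle and regripped it at the neck. Then I turned it half round and slid the handle into the channel until the stop pushed back with about 7 N. After letting go, I pressed the arm down with the closed fingers (peak reading 34 N vertical, about 37 N in all) and moved clear.

**Last checks:**

| Check | Reading |
|---|---|
| Handle end to the stop | within about 1 mm |
| Handle off the channel's middle line | about 2 mm |
| Handle alignment with the clamp | within about 1.5° |
| Press plate height after letting go | 45 mm, the fully-down height |
| Force on the robot | near zero, not touching anything |

In the final pictures the brush, tin, bottle, mill, bowl, mug and jar look unmoved.

**What went wrong or disagreed:**
- **Missed first grasp:** The fingers closed above the handle without touching anything. The real fingertips sat about 32 mm higher than the reported TCP, in both the wrist and scene depth pictures. I corrected for that from then on.
- **Handle position:** Before inserting, my estimate and the top camera differed by about 6 mm along the handle. The wrist views and the contact with the stop agreed with my estimate.

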